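# Change over the load of the glassware dryer

### The job

Change over the glassware dryer: switch it off before you lift anything from it, then take every dry beaker up off its tube and set it gently, mouth down, in the tray that already holds a beaker of its own kind (tall with tall, low with low). When all the dry ones are put away, hang each rinsed beaker from the draining mat mouth down on a tube of the dryer, and when they hang switch the dryer on again. Leave the other things on the bench where they are.

Things in the scene. Friction and masses are not known exactly. Their poses are not given: they have to be found in the camera images.
- dry_tall_1: Dry milky white plastic tall beaker, 58 mm across and 110 mm high, walls 3 mm, bottom 4 mm thick, about 80 g. Origin at the centre of its mouth, z towards its closed bottom (up while mouth down). It hangs mouth down over one of the dryer's tubes, its bottom resting on the cap (mouth 114 mm above the bench). May be absent.
- dry_tall_2: Dry milky white plastic tall beaker, 58 mm across and 110 mm high, walls 3 mm, bottom 4 mm thick, about 80 g. Origin at the centre of its mouth, z towards its closed bottom (up while mouth down). It hangs mouth down over one of the dryer's tubes, its bottom resting on the cap (mouth 114 mm above the bench). May be absent.
- dry_low_1: Dry milky white plastic low, wide beaker, 68 mm across and 66 mm high, walls 3 mm, bottom 4 mm thick, about 80 g. Origin at the centre of its mouth, z towards its closed bottom (up while mouth down). It hangs mouth down over one of the dryer's tubes, its bottom resting on the cap (mouth 158 mm above the bench). May be absent.
- dry_low_2: Dry milky white plastic low, wide beaker, 68 mm across and 66 mm high, walls 3 mm, bottom 4 mm thick, about 80 g. Origin at the centre of its mouth, z towards its closed bottom (up while mouth down). It hangs mouth down over one of the dryer's tubes, its bottom resting on the cap (mouth 158 mm above the bench). May be absent.
- wet_1: Freshly rinsed milky white plastic low, wide beaker, 68 mm across and 66 mm high, walls 3 mm, bottom 4 mm thick, about 80 g. Origin at the centre of its mouth, z towards its closed bottom (up while mouth down). It stands mouth down on the fixed black draining mat (240 x 120 mm, surface 6 mm above the bench) to the left of the dryer. May be absent. Hung, its mouth is 158 mm above the bench.
- wet_2: Freshly rinsed milky white plastic low, wide beaker, 68 mm across and 66 mm high, walls 3 mm, bottom 4 mm thick, about 80 g. Origin at the centre of its mouth, z towards its closed bottom (up while mouth down). It stands mouth down on the fixed black draining mat (240 x 120 mm, surface 6 mm above the bench) to the left of the dryer. May be absent. Hung, its mouth is 158 mm above the bench.
- model_tall: The milky white plastic tall beaker, 58 mm across and 110 mm high, walls 3 mm, bottom 4 mm thick, about 80 g. Origin at the centre of its mouth, z towards its closed bottom (up while mouth down). It already stands mouth down in one of the two trays, near an end of it, and shows which kind of beaker that tray is for.
- model_low: The milky white plastic low, wide beaker, 68 mm across and 66 mm high, walls 3 mm, bottom 4 mm thick, about 80 g. Origin at the centre of its mouth, z towards its closed bottom (up while mouth down). It already stands mouth down in one of the two trays, near an end of it, and shows which kind of beaker that tray is for.
- tray_1: One of two identical fixed shallow blue trays, 288 mm long (its x), 110 mm wide (its y), 22 mm high, walls 4 mm, floor 4 mm thick. Origin at the centre of its underside. It holds three beakers in a row along x. Which kind it is for changes from start to start.
- tray_2: One of two identical fixed shallow blue trays, 288 mm long (its x), 110 mm wide (its y), 22 mm high, walls 4 mm, floor 4 mm thick. Origin at the centre of its underside. It holds three beakers in a row along x. Which kind it is for changes from start to start.
- dryer: Glassware air dryer, fixed. Origin on the bench under it; x points to its back, y to its left. Metal case from x -150 to +120 mm and y -160 to +160 mm, its top 85 mm above the bench, with six upright air tubes in two rows of three and a toggle switch on its front console. The tubes, 16 mm thick, end in flat round caps 36 mm across and 6 mm thick, tops 220 mm above the bench.
- peg1 (a point): Centre of the top of a tube's cap, front row, left. Neighbouring tubes are 115 mm apart across the dryer and 90 mm from front to back.
- peg2 (a point): Centre of the top of a tube's cap, front row, middle. Neighbouring tubes are 115 mm apart across the dryer and 90 mm from front to back.
- peg3 (a point): Centre of the top of a tube's cap, front row, right. Neighbouring tubes are 115 mm apart across the dryer and 90 mm from front to back.
- peg4 (a point): Centre of the top of a tube's cap, back row, left. Neighbouring tubes are 115 mm apart across the dryer and 90 mm from front to back.
- peg5 (a point): Centre of the top of a tube's cap, back row, middle. Neighbouring tubes are 115 mm apart across the dryer and 90 mm from front to back.
- peg6 (a point): Centre of the top of a tube's cap, back row, right. Neighbouring tubes are 115 mm apart across the dryer and 90 mm from front to back.
- switch (a joint): Toggle switch of the dryer: 1.0 = on (leaning left, to the dryer's +y), 0 = off (leaning right, to its -y). It stays where it is left; about 1.5 N at the tip moves it. It is on at the start.
- switch_tip (a point): Centre of the 26 mm black ball at the end of the switch lever, 55 mm from its pivot; the pivot is 110 mm in front of the dryer's origin and 106 mm above the bench, and the lever swings 0.5 rad to either side of upright across the dryer (y).
- amber_bottle: Bystander to be left alone: amber reagent jar, 60 mm across, 130 mm high. Origin at the centre of its underside.
- wash_bottle: Bystander to be left alone: wash bottle, 68 mm across, 205 mm high with its bent spout. Origin at the centre of its underside.
- cylinder: Bystander to be left alone: measuring cylinder, foot 64 mm across, 205 mm high. Origin at the centre of its underside.
- dropper_bottle: Bystander to be left alone: small white dropper bottle, 44 mm across, 90 mm high. Origin at the centre of its underside.
- flask: Bystander to be left alone: glass conical flask, 82 mm across, 130 mm high. Origin at the centre of its underside.
Mind the look-alikes: they are no part of the job. Leave any green look-alike of the wet_2 alone.

How it is judged (in metres and radians):
On the way, in this order (a step that is already met when the one before it is completed fails the run):
1. the dryer is switched off (value of joint switch below 0.15 rad), for 0.2 s.
2. with the dryer off, every dry beaker stands mouth down, let go, in the tray with the beaker of its own kind (value of joint switch below 0.15 rad and ((x of dry_tall_1 in the frame of tray_1 between -0.125 and 0.125 m and y of dry_tall_1 in the frame of tray_1 between -0.04 and 0.04 m and z of dry_tall_1 in the frame of tray_1 between -0.004 and 0.014 m and x of model_tall in the frame of tray_1 between -0.125 and 0.125 m and y of model_tall in the frame of tray_1 between -0.04 and 0.04 m and z of model_tall in the frame of tray_1 between -0.004 and 0.014 m) or (x of dry_tall_1 in the frame of tray_2 between -0.125 and 0.125 m and y of dry_tall_1 in the frame of tray_2 between -0.04 and 0.04 m and z of dry_tall_1 in the frame of tray_2 between -0.004 and 0.014 m and x of model_tall in the frame of tray_2 between -0.125 and 0.125 m and y of model_tall in the frame of tray_2 between -0.04 and 0.04 m and z of model_tall in the frame of tray_2 between -0.004 and 0.014 m)) and angle between each of dry_tall_1, dry_tall_2, dry_low_1, dry_low_2's own z axis and vertical below 0.12 rad and linear speed of each of dry_tall_1, dry_tall_2, dry_low_1, dry_low_2 below 0.03 m/s and contact force between the fingers and dry_tall_1 below 0.1 N and ((x of dry_tall_2 in the frame of tray_1 between -0.125 and 0.125 m and y of dry_tall_2 in the frame of tray_1 between -0.04 and 0.04 m and z of dry_tall_2 in the frame of tray_1 between -0.004 and 0.014 m and x of model_tall in the frame of tray_1 between -0.125 and 0.125 m and y of model_tall in the frame of tray_1 between -0.04 and 0.04 m and z of model_tall in the frame of tray_1 between -0.004 and 0.014 m) or (x of dry_tall_2 in the frame of tray_2 between -0.125 and 0.125 m and y of dry_tall_2 in the frame of tray_2 between -0.04 and 0.04 m and z of dry_tall_2 in the frame of tray_2 between -0.004 and 0.014 m and x of model_tall in the frame of tray_2 between -0.125 and 0.125 m and y of model_tall in the frame of tray_2 between -0.04 and 0.04 m and z of model_tall in the frame of tray_2 between -0.004 and 0.014 m)) and contact force between the fingers and dry_tall_2 below 0.1 N and ((x of dry_low_1 in the frame of tray_1 between -0.125 and 0.125 m and y of dry_low_1 in the frame of tray_1 between -0.04 and 0.04 m and z of dry_low_1 in the frame of tray_1 between -0.004 and 0.014 m and x of model_low in the frame of tray_1 between -0.125 and 0.125 m and y of model_low in the frame of tray_1 between -0.04 and 0.04 m and z of model_low in the frame of tray_1 between -0.004 and 0.014 m) or (x of dry_low_1 in the frame of tray_2 between -0.125 and 0.125 m and y of dry_low_1 in the frame of tray_2 between -0.04 and 0.04 m and z of dry_low_1 in the frame of tray_2 between -0.004 and 0.014 m and x of model_low in the frame of tray_2 between -0.125 and 0.125 m and y of model_low in the frame of tray_2 between -0.04 and 0.04 m and z of model_low in the frame of tray_2 between -0.004 and 0.014 m)) and contact force between the fingers and dry_low_1 below 0.1 N and ((x of dry_low_2 in the frame of tray_1 between -0.125 and 0.125 m and y of dry_low_2 in the frame of tray_1 between -0.04 and 0.04 m and z of dry_low_2 in the frame of tray_1 between -0.004 and 0.014 m and x of model_low in the frame of tray_1 between -0.125 and 0.125 m and y of model_low in the frame of tray_1 between -0.04 and 0.04 m and z of model_low in the frame of tray_1 between -0.004 and 0.014 m) or (x of dry_low_2 in the frame of tray_2 between -0.125 and 0.125 m and y of dry_low_2 in the frame of tray_2 between -0.04 and 0.04 m and z of dry_low_2 in the frame of tray_2 between -0.004 and 0.014 m and x of model_low in the frame of tray_2 between -0.125 and 0.125 m and y of model_low in the frame of tray_2 between -0.04 and 0.04 m and z of model_low in the frame of tray_2 between -0.004 and 0.014 m)) and contact force between the fingers and dry_low_2 below 0.1 N), for 0.2 s.
3. with the dryer off, every rinsed beaker hangs mouth down on a tube, let go (value of joint switch below 0.15 rad and horizontal distance between any of peg1, peg2, peg3, peg4, peg5, peg6 and wet_1 below 0.03 m and height (world z) of wet_1 between 0.146 and 0.173 m and angle between each of wet_1, wet_2's own z axis and vertical below 0.25 rad and linear speed of each of wet_1, wet_2 below 0.03 m/s and contact force between the fingers and wet_1 below 0.1 N and horizontal distance between any of peg1, peg2, peg3, peg4, peg5, peg6 and wet_2 below 0.03 m and height (world z) of wet_2 between 0.146 and 0.173 m and contact force between the fingers and wet_2 below 0.1 N), for 0.2 s.
At the end, for the whole second after the job is handed in: Switch above 0.85. Dry beakers mouth down on the floor of the tray with the model of their kind (tilt under 0.12 rad); rinsed beakers hang mouth down on tubes (within 30 mm of the tube, 12 mm of hanging height); all at rest and let go (value of joint switch above 0.85 rad and ((x of dry_tall_1 in the frame of tray_1 between -0.125 and 0.125 m and y of dry_tall_1 in the frame of tray_1 between -0.04 and 0.04 m and z of dry_tall_1 in the frame of tray_1 between -0.004 and 0.014 m and x of model_tall in the frame of tray_1 between -0.125 and 0.125 m and y of model_tall in the frame of tray_1 between -0.04 and 0.04 m and z of model_tall in the frame of tray_1 between -0.004 and 0.014 m) or (x of dry_tall_1 in the frame of tray_2 between -0.125 and 0.125 m and y of dry_tall_1 in the frame of tray_2 between -0.04 and 0.04 m and z of dry_tall_1 in the frame of tray_2 between -0.004 and 0.014 m and x of model_tall in the frame of tray_2 between -0.125 and 0.125 m and y of model_tall in the frame of tray_2 between -0.04 and 0.04 m and z of model_tall in the frame of tray_2 between -0.004 and 0.014 m)) and angle between each of dry_tall_1, dry_tall_2, dry_low_1, dry_low_2, model_tall, model_low's own z axis and vertical below 0.12 rad and linear speed of each of dry_tall_1, dry_tall_2, dry_low_1, dry_low_2, model_tall, model_low, wet_1, wet_2 below 0.03 m/s and contact force between the fingers and dry_tall_1 below 0.1 N and ((x of dry_tall_2 in the frame of tray_1 between -0.125 and 0.125 m and y of dry_tall_2 in the frame of tray_1 between -0.04 and 0.04 m and z of dry_tall_2 in the frame of tray_1 between -0.004 and 0.014 m and x of model_tall in the frame of tray_1 between -0.125 and 0.125 m and y of model_tall in the frame of tray_1 between -0.04 and 0.04 m and z of model_tall in the frame of tray_1 between -0.004 and 0.014 m) or (x of dry_tall_2 in the frame of tray_2 between -0.125 and 0.125 m and y of dry_tall_2 in the frame of tray_2 between -0.04 and 0.04 m and z of dry_tall_2 in the frame of tray_2 between -0.004 and 0.014 m and x of model_tall in the frame of tray_2 between -0.125 and 0.125 m and y of model_tall in the frame of tray_2 between -0.04 and 0.04 m and z of model_tall in the frame of tray_2 between -0.004 and 0.014 m)) and contact force between the fingers and dry_tall_2 below 0.1 N and ((x of dry_low_1 in the frame of tray_1 between -0.125 and 0.125 m and y of dry_low_1 in the frame of tray_1 between -0.04 and 0.04 m and z of dry_low_1 in the frame of tray_1 between -0.004 and 0.014 m and x of model_low in the frame of tray_1 between -0.125 and 0.125 m and y of model_low in the frame of tray_1 between -0.04 and 0.04 m and z of model_low in the frame of tray_1 between -0.004 and 0.014 m) or (x of dry_low_1 in the frame of tray_2 between -0.125 and 0.125 m and y of dry_low_1 in the frame of tray_2 between -0.04 and 0.04 m and z of dry_low_1 in the frame of tray_2 between -0.004 and 0.014 m and x of model_low in the frame of tray_2 between -0.125 and 0.125 m and y of model_low in the frame of tray_2 between -0.04 and 0.04 m and z of model_low in the frame of tray_2 between -0.004 and 0.014 m)) and contact force between the fingers and dry_low_1 below 0.1 N and ((x of dry_low_2 in the frame of tray_1 between -0.125 and 0.125 m and y of dry_low_2 in the frame of tray_1 between -0.04 and 0.04 m and z of dry_low_2 in the frame of tray_1 between -0.004 and 0.014 m and x of model_low in the frame of tray_1 between -0.125 and 0.125 m and y of model_low in the frame of tray_1 between -0.04 and 0.04 m and z of model_low in the frame of tray_1 between -0.004 and 0.014 m) or (x of dry_low_2 in the frame of tray_2 between -0.125 and 0.125 m and y of dry_low_2 in the frame of tray_2 between -0.04 and 0.04 m and z of dry_low_2 in the frame of tray_2 between -0.004 and 0.014 m and x of model_low in the frame of tray_2 between -0.125 and 0.125 m and y of model_low in the frame of tray_2 between -0.04 and 0.04 m and z of model_low in the frame of tray_2 between -0.004 and 0.014 m)) and contact force between the fingers and dry_low_2 below 0.1 N and ((x of model_tall in the frame of tray_1 between -0.125 and 0.125 m and y of model_tall in the frame of tray_1 between -0.04 and 0.04 m and z of model_tall in the frame of tray_1 between -0.004 and 0.014 m and x of model_tall in the frame of tray_1 between -0.125 and 0.125 m and y of model_tall in the frame of tray_1 between -0.04 and 0.04 m and z of model_tall in the frame of tray_1 between -0.004 and 0.014 m) or (x of model_tall in the frame of tray_2 between -0.125 and 0.125 m and y of model_tall in the frame of tray_2 between -0.04 and 0.04 m and z of model_tall in the frame of tray_2 between -0.004 and 0.014 m and x of model_tall in the frame of tray_2 between -0.125 and 0.125 m and y of model_tall in the frame of tray_2 between -0.04 and 0.04 m and z of model_tall in the frame of tray_2 between -0.004 and 0.014 m)) and contact force between the fingers and model_tall below 0.1 N and ((x of model_low in the frame of tray_1 between -0.125 and 0.125 m and y of model_low in the frame of tray_1 between -0.04 and 0.04 m and z of model_low in the frame of tray_1 between -0.004 and 0.014 m and x of model_low in the frame of tray_1 between -0.125 and 0.125 m and y of model_low in the frame of tray_1 between -0.04 and 0.04 m and z of model_low in the frame of tray_1 between -0.004 and 0.014 m) or (x of model_low in the frame of tray_2 between -0.125 and 0.125 m and y of model_low in the frame of tray_2 between -0.04 and 0.04 m and z of model_low in the frame of tray_2 between -0.004 and 0.014 m and x of model_low in the frame of tray_2 between -0.125 and 0.125 m and y of model_low in the frame of tray_2 between -0.04 and 0.04 m and z of model_low in the frame of tray_2 between -0.004 and 0.014 m)) and contact force between the fingers and model_low below 0.1 N and horizontal distance between any of peg1, peg2, peg3, peg4, peg5, peg6 and wet_1 below 0.03 m and height (world z) of wet_1 between 0.146 and 0.173 m and angle between each of wet_1, wet_2's own z axis and vertical below 0.25 rad and contact force between the fingers and wet_1 below 0.1 N and horizontal distance between any of peg1, peg2, peg3, peg4, peg5, peg6 and wet_2 below 0.03 m and height (world z) of wet_2 between 0.146 and 0.173 m and contact force between the fingers and wet_2 below 0.1 N); the robot touches nothing.
It fails at once if a dry beaker is lifted more than 40 mm on its tube while the dryer is on (value of joint switch above 0.5 rad and (height (world z) of any of dry_tall_1, dry_tall_2 above 0.154 m or height (world z) of any of dry_low_1, dry_low_2 above 0.198 m)).
It fails at once if a dry beaker is dropped (falls faster than 1.2 m/s out of the fingers) ((linear speed of dry_tall_1 above 1.2 m/s and contact force between the fingers and dry_tall_1 below 0.1 N) or (linear speed of dry_tall_2 above 1.2 m/s and contact force between the fingers and dry_tall_2 below 0.1 N) or (linear speed of dry_low_1 above 1.2 m/s and contact force between the fingers and dry_low_1 below 0.1 N) or (linear speed of dry_low_2 above 1.2 m/s and contact force between the fingers and dry_low_2 below 0.1 N)).
It fails at once if a model beaker is knocked over (angle between any of model_tall, model_low's own z axis and vertical above 0.6 rad).
It fails at once if a bystander is moved more than 40 mm (distance of any of amber_bottle, wash_bottle, cylinder, dropper_bottle, flask from where it was at the start of the episode above 0.04 m).
Of dry_tall_1, dry_tall_2, dry_low_1, dry_low_2 only 3 to 4 are there at a start; the rules pass over those that are not, and their reading is None.
Of wet_1, wet_2 only 1 to 2 are there at a start; the rules pass over those that are not, and their reading is None.
At some moment in a run one of wet_1, wet_2 may be knocked a few centimetres aside while the robot is not near it.
It also fails if it takes over 210 s, if anything falls off the work surface, if the arm or the gripper's body presses on something with over 40 N, if the wrist force passes 120 N, or if a joint passes its speed limit or range.

### The arm

A 7-joint arm with a two-finger parallel gripper is mounted at the origin on the work surface. World frame = base frame: x ahead of the robot, y to its left, z up, the work surface at z = 0. Lengths are in mm, angles in rad, forces in N, time in s.
With the tool pointing down it reaches from about 400 to 900 mm from the base axis. Payload 5.6 kg.
Tool frame: the origin (TCP) lies at the very end of the fingers, on their centre line; the grasp point (between the pads) lies 19 mm behind it (grip_depth is the distance from the TCP to the grasp point, in mm); z points along the fingers, y is the line along which they close (so a half turn about z gives the same grasp; the last joint's range is limited). The gripper opens to 92 mm and grips with 3 to 60 N. Pads are 20 mm wide; open, the fingers measure 128 mm over their backs; the gripper's body (75 mm by 189 mm) begins 69 mm behind the grasp point.
Start: joints at [-1.18, 0.468, -0.012, 1.603, 0.006, 1.071, -0.056], TCP at [273.249, 589.783, 214.592] pointing down, gripper open.
Joint ranges: [-2.53, 2.53], [-0.31, 2.02], [-1.57, 1.55], [0.28, 2.44], [-1.29, 4.43], [0.15, 1.84], [-2.92, 2.92]. Speed limits (rad/s): [2.57, 2.57, 3.14, 3.14, 3.14, 3.14, 3.14].

### API

Orientations are given as a unit quaternion [w, x, y, z].
In Python, from bench import get_state, snapshot, finish_job, grip_depth gives the robot as it stands.
- The arm moves only by the tool arm_command, never from a script. Its argument "motion" is a list of rows, each an object with "dp": the shift along the tool's x, y, z normalised to -1 to 1, where 1 is 20 mm, a list of three; "dr": the turn, a rotation vector about the tool's x, y, z normalised to -1 to 1, where 1 is 0.12 rad, a list of three. A call has 1 to 20 rows; each row shifts and turns the commanded pose from where the row before left it, along the tool's axes as they then stand; what a row does not reach is not made up. A row lasts 1/10 s, in which the tool goes at most 50 mm and 8.59 degrees, less where a joint would pass 70% of its speed; a pose out of reach is approached as far as the arm can. A call with a number of a shift or a turn outside -1 to 1 is refused whole. A call with a gripper value outside its range is refused whole. "fingers" is the closure, from -1 (fully open) to 1 (shut), set as the call begins (left out, the last holds). The fingers move at their own pace and stop on an object; "squeeze" is the grip in N (left out, the last holds). Time passes only in rows, so rows that do not move let the fingers close. It gives the time, the measured TCP pose, the force, the opening and the grip force at its end, in the units of the state.
- get_state(): the state, without advancing time (a new reading comes with each control period).
- snapshot(name): name is "scene" or "top" or "wrist"; returns a dict with "frame" (400x640x3 uint8, red, green, blue), "depth" (400x640 float32, mm along the optical axis (not along the pixel's ray), 0 where there is no reading), "fx", "fy", "cx", "cy" (pixels), "dist" ([k1, k2, p1, p2, k3] as OpenCV has them; the pictures are not rectified), "view" (4x4, takes a point from world to camera coordinates). Camera axes: x right, y up, looking along -z (the intrinsics and any distortion apply to the point x, -y, -z); pixel columns grow to the right and rows downward; lengths in mm; the calibration is good to about 2 mm. A picture is of the moment at which its call begins.
- finish_job(): hands the job in; it is judged then, once.
The state is a dict: "time_s": time; "joint_positions": joint angles; "joint_vel": joint speeds; "joint_torque": joint torques, N m; "position": TCP position; "orientation": TCP orientation; "contact_force": force on the tool from outside, world axes, zero at the start; "ft_torque": the same for the moment, N m; "opening": finger opening in mm; "grasp_force": force on a finger pad.
Only numpy, scipy, OpenCV 4.12 (cv2) and the standard library are available. Lean on these libraries where they do the work, as an engineer would, in place of code of your own. Each camera call takes 0.05 s, during which the arm holds its last target. There are 200 camera calls.

## Working session

There is one attempt and no reset: what is moved stays moved. The work goes in short steps, Python scripts to look and compute and a tool call to move; the robot and the scene stay as the last step left them, time stands still between calls to the robot, and variables do not carry over. Pictures are saved under pics/ and viewed, at most 14 in all, crops included, and the job is handed in when it is done.

Besides the shell and the picture viewer there is one more tool, called after "Call:" as name([rows], argument=value, ...), one row to a line, values as JSON. arm_command: Moves the arm, as the interface text tells. Its arguments: {"type":"object","properties":{"motion":{"type":"array","items":{"type":"object","properties":{"dp":{"type":"array","items":{"type":"number","minimum":-1,"maximum":1}},"dr":{"type":"array","items":{"type":"number","minimum":-1,"maximum":1}}}}},"fingers":{"type":"number"},"squeeze":{"type":"number"}},"required":["motion"]}

```bash
ls; mkdir -p pics; cat > h.py <<'E'
import numpy as np, cv2, json
from bench import get_state, snapshot, finish_job, grip_depth
from scipy.spatial.transform import Rotation as R
def cloud(s):
    h,w=s["depth"].shape
    K=np.array([[s["fx"],0,s["cx"]],[0,s["fy"],s["cy"]],[0,0,1.]])
    uv=np.stack(np.meshgrid(np.arange(w),np.arange(h)),-1).reshape(-1,1,2).astype(float)
    n=cv2.undistortPoints(uv,K,np.array(s["dist"],float)).reshape(-1,2)
    d=s["depth"].reshape(-1)
    c=np.stack([n[:,0]*d,-n[:,1]*d,-d,np.ones_like(d)],1)
    p=(c@np.linalg.inv(np.array(s["view"])).T)[:,:3]
    p[d==0]=np.nan
    return p.reshape(h,w,3)
def save(s,n,crop=None,sc=1):
    f=s["frame"]
    if crop: f=f[crop[1]:crop[3],crop[0]:crop[2]]
    cv2.imwrite(n,cv2.resize(f[:,:,::-1],None,fx=sc,fy=sc))
E
python3 - <<'E'
from h import *
import pickle
st=get_state();print(st)
print(grip_depth)
for n in("scene","top"):
    s=snapshot(n);pickle.dump(s,open(n+".pkl","wb"));save(s,f"pics/{n}0.png",sc=1.25)
    print(n,s["fx"],np.linalg.inv(np.array(s["view"])).round(2).tolist(),s["dist"])
E
```

```text
pics
{'time_s': 0.0, 'joint_positions': array([-1.18000402,  0.46834652, -0.01160416,  1.60358845,  0.00603111,
        1.07141427, -0.05628155]), 'joint_vel': array([ 0.00086784,  0.00040772,  0.00258533, -0.00075877, -0.00082845,
       -0.00115641,  0.0007571 ]), 'joint_torque': array([-7.47196300e-04, -5.20577788e+01, -1.29867112e-02, -2.43748194e+01,
       -5.65409206e-02,  1.75068533e-02,  1.95017433e-04]), 'position': array([273.03631853, 589.24692357, 213.67481937]), 'orientation': array([-1.12318257e-04,  2.15213908e-01,  9.76566553e-01, -8.54006074e-04]), 'contact_force': array([-0.28857008,  0.15199895,  0.14303955]), 'ft_torque': array([0.03611254, 0.02172904, 0.0185711 ]), 'grasp_force': 0.0, 'opening': 91.92388156440644}
18.700000000000003
scene 378.75325094869623 [[-0.66, -0.44, 0.61, 1343.24], [0.75, -0.39, 0.53, 728.89], [0.01, 0.81, 0.59, 922.41], [0.0, 0.0, 0.0, 1.0]] [-0.00467806  0.          0.          0.          0.        ]
top 405.7316064404432 [[-0.03, 0.98, -0.2, 229.96], [-1.0, -0.03, 0.01, 13.32], [0.0, 0.2, 0.98, 1515.62], [0.0, 0.0, 0.0, 1.0]] [0.00794401 0.         0.         0.         0.        ]
```

View pics/scene0.png

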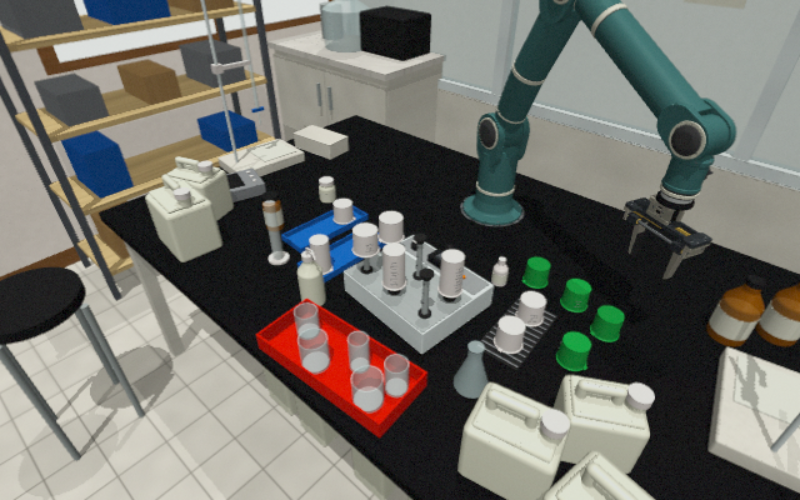

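View pics/top0.png

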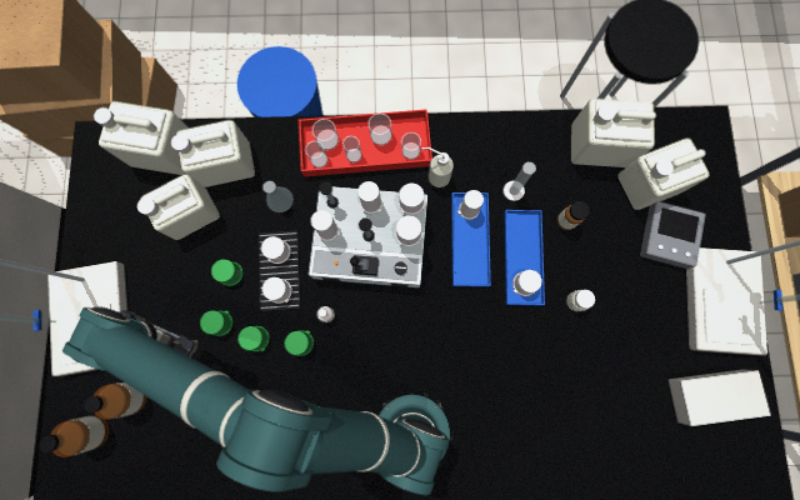

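The scene view shows four hanging beakers: two tall and two low. Two tubes are free, front middle and back left. Two white wet beakers stand on the mat (top px 273,249 and 273,291). The tray nearer the dryer holds a tall model and the farther one a low model. Next I'll measure positions.

```bash
cat > m.py <<'E'
from h import *
import sys
def blobs(P,m,minn=25):
    n,l,st,c=cv2.connectedComponentsWithStats(m.astype(np.uint8))
    for i in range(1,n):
        if st[i,4]>=minn:
            q=P[l==i]; (x,y),r=cv2.minEnclosingCircle(q[:,:2].astype(np.float32))
            print(f"  n{len(q)} px{c[i].round()} ctr({x:.0f},{y:.0f}) r{r:.0f} mean{q.mean(0).round(0)} med z {np.median(q[:,2]):.0f}")
def run(s):
    P=cloud(s);f=s["frame"].astype(int);r,g,b=f[...,0],f[...,1],f[...,2]
    box=(P[...,0]>250)&(P[...,0]<950)&(abs(P[...,1])<600)
    w=(f.min(-1)>110)&(f.max(-1)-f.min(-1)<50)
    for nm,a,c in(("hung",212,236),("talltop",106,122),("lowtop",64,82)):
        print(nm);blobs(P,box&w&(P[...,2]>a)&(P[...,2]<c))
    print("cap");blobs(P,box&(f.max(-1)<110)&(P[...,2]>205)&(P[...,2]<235),10)
    print("any tall things");blobs(P,box&~w&(P[...,2]>40)&(P[...,2]<200),40)
    return P
if __name__=="__main__":
    import pickle
    s=pickle.load(open("top.pkl","rb"));P=run(s);f=s["frame"].astype(int)
    bl=(f[...,2]>1.5*f[...,0])&(f[...,2]>60)&(P[...,0]>250)&(P[...,0]<950)&(P[...,2]<40)
    n,l,st,c=cv2.connectedComponentsWithStats(bl.astype(np.uint8))
    for i in range(1,n):
        if st[i,4]>200:
            q=P[l==i][:,:2].astype(np.float32);print("tray",cv2.minAreaRect(q))
    m=(abs(P[...,2]-85)<6)&(f.min(-1)>60)
    n,l,st,c=cv2.connectedComponentsWithStats(m.astype(np.uint8));i=1+np.argmax(st[1:,4])
    print("case",cv2.minAreaRect(P[l==i][:,:2].astype(np.float32)))
    save(s,"pics/crop.png",(180,90,480,290),2.6)
E
python3 m.py
```

```text
hung
  n138 px[485.  90.] ctr(851,-560) r26 mean[ 853. -557.  224.] med z 224
  n25 px[496.  90.] ctr(847,-595) r10 mean[ 848. -594.  227.] med z 227
  n218 px[295. 153.] ctr(646,98) r28 mean[646.  98. 223.] med z 223
  n298 px[329. 156.] ctr(633,-17) r33 mean[632. -16. 224.] med z 224
  n221 px[257. 176.] ctr(570,222) r28 mean[570. 222. 223.] med z 223
  n311 px[327. 182.] ctr(544,-6) r33 mean[543.  -6. 223.] med z 223
talltop
  n99 px[353. 134.] ctr(755,-109) r33 mean[ 745. -106.  116.] med z 116
  n181 px[379. 159.] ctr(649,-198) r28 mean[ 649. -197.  113.] med z 113
  n29 px[300. 167.] ctr(640,93) r30 mean[627.  86. 117.] med z 117
  n29 px[264. 189.] ctr(556,216) r31 mean[548. 215. 118.] med z 118
lowtop
  n29 px[305. 108.] ctr(881,68) r29 mean[871.  67.  71.] med z 70
  n38 px[261. 111.] ctr(874,236) r31 mean[862. 234.  74.] med z 76
  n26 px[328. 119.] ctr(830,-22) r25 mean[821. -22.  74.] med z 73
  n256 px[218. 198.] ctr(532,387) r33 mean[532. 387.  71.] med z 71
  n248 px[424. 225.] ctr(414,-352) r32 mean[ 413. -352.   70.] med z 70
  n268 px[219. 230.] ctr(413,382) r33 mea
[... 1993 characters left out ...]
tr(471,529) r34 mean[469. 527.  64.] med z 65
  n74 px[320. 214.] ctr(459,20) r19 mean[457.  18.  98.] med z 99
  n130 px[293. 225.] ctr(429,120) r158 mean[427. 119.  62.] med z 64
  n312 px[171. 257.] ctr(324,554) r34 mean[322. 551.  63.] med z 65
  n295 px[201. 270.] ctr(275,446) r34 mean[277. 443.  64.] med z 65
  n202 px[238. 271.] ctr(260,316) r33 mean[268. 315.  65.] med z 65
tray ((556.1537475585938, -198.01303100585938), (118.35804748535156, 291.615478515625), 88.0689926147461)
tray ((498.9739990234375, -358.059326171875), (120.72801971435547, 297.87213134765625), 87.08287811279297)
case ((561.530029296875, 107.15267944335938), (319.3119812011719, 270.7016296386719), 83.444091796875)
```

View pics/crop.png

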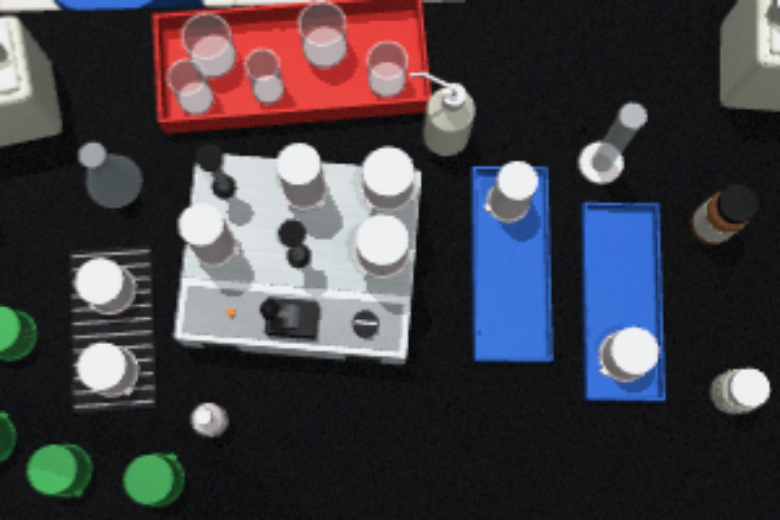

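Switch pivot is about (467,118) and the dryer yaw about -0.113 rad. I'll use one tool yaw for everything and start by going to the switch, with the open fingers straddling the ball.

Call:
arm_command([
  {"dp": [0, 0, 0], "dr": [0, 0, -0.89]},
  {"dp": [0, 0, 0], "dr": [0, 0, -0.89]},
  {"dp": [0, 0, 0], "dr": [0, 0, -0.89]},
  {"dp": [-0.55, -0.97, 0]},
  {"dp": [-0.55, -0.97, 0]},
  {"dp": [-0.55, -0.97, 0]},
  {"dp": [-0.55, -0.97, 0]},
  {"dp": [-0.55, -0.97, 0]},
  {"dp": [-0.55, -0.97, 0]},
  {"dp": [-0.55, -0.97, 0]},
  {"dp": [-0.55, -0.97, 0]},
  {"dp": [-0.55, -0.97, 0]},
  {"dp": [-0.55, -0.97, 0]},
  {"dp": [-0.55, -0.97, 0]},
  {"dp": [-0.55, -0.97, 0]},
  {"dp": [-0.55, -0.97, 0]},
  {"dp": [-0.55, -0.97, 0]},
  {"dp": [-0.55, -0.97, 0]},
  {"dp": [-0.55, -0.97, 0]},
  {"dp": [-0.55, -0.97, 0]},
], fingers=-1, squeeze=15)

```text
invalid input
```

```bash
cat > g.py <<'E'
# usage: g.py x y z [x y z ...]: waypoints from the present pose -> totals and per-row values; 
from h import *
import sys
s=get_state();q=np.array(s["orientation"]);M=R.from_quat(np.r_[q[1:],q[0]]).as_matrix()
p=np.array(s["position"]);print("t",round(s["time_s"],1),"pos",p.round(1),"xaxis",M[:,0].round(3),"yaxis",M[:,1].round(3),"zaxis",M[:,2].round(3),"open",round(s["opening"],1),"F",s["contact_force"].round(1),s["grasp_force"])
for a in np.array(sys.argv[1:],float).reshape(-1,3):
    d=M.T@(a-p)/20;n=int(np.ceil(max(abs(d).max()*1.02,np.linalg.norm(d)*20/48,1)));print(a,"rows",n,"dp",(d/n).round(2).tolist());p=a
E
python3 g.py 467 142 214 467 142 143
```

```text
t 0.1 pos [273.  589.3 213.7] xaxis [-0.907  0.42  -0.   ] yaxis [ 0.42   0.907 -0.002] zaxis [-0.001 -0.002 -1.   ] open 91.9 F [ 0.7  0.7 -0.1] 0.0
[467. 142. 214.] rows 19 dp [-0.96, -0.85, 0.0]
[467. 142. 143.] rows 4 dp [0.0, 0.0, 0.89]
```

Call:
arm_command([
  {"dp": [0, 0, 0], "dr": [0, 0, -0.89]},
  {"dp": [0, 0, 0], "dr": [0, 0, -0.89]},
  {"dp": [0, 0, 0], "dr": [0, 0, -0.89]},
  {"dp": [-0.55, -0.97, 0], "dr": [0, 0, 0]},
  {"dp": [-0.55, -0.97, 0], "dr": [0, 0, 0]},
  {"dp": [-0.55, -0.97, 0], "dr": [0, 0, 0]},
  {"dp": [-0.55, -0.97, 0], "dr": [0, 0, 0]},
  {"dp": [-0.55, -0.97, 0], "dr": [0, 0, 0]},
  {"dp": [-0.55, -0.97, 0], "dr": [0, 0, 0]},
  {"dp": [-0.55, -0.97, 0], "dr": [0, 0, 0]},
  {"dp": [-0.55, -0.97, 0], "dr": [0, 0, 0]},
  {"dp": [-0.55, -0.97, 0], "dr": [0, 0, 0]},
  {"dp": [-0.55, -0.97, 0], "dr": [0, 0, 0]},
  {"dp": [-0.55, -0.97, 0], "dr": [0, 0, 0]},
  {"dp": [-0.55, -0.97, 0], "dr": [0, 0, 0]},
  {"dp": [-0.55, -0.97, 0], "dr": [0, 0, 0]},
  {"dp": [-0.55, -0.97, 0], "dr": [0, 0, 0]},
  {"dp": [-0.55, -0.97, 0], "dr": [0, 0, 0]},
  {"dp": [-0.55, -0.97, 0], "dr": [0, 0, 0]},
  {"dp": [-0.55, -0.97, 0], "dr": [0, 0, 0]},
], fingers=-1, squeeze=15)

```text
time_s: 2.1
position: [421.8, 239.9, 214.4]
orientation: [-0.0, 0.057, 0.998, -0.0]
contact_force: [0.9, -0.1, -0.6]
opening: 92.0
grasp_force: 0.0
```

```bash
python3 g.py 467 142 214 467 142 143
```

```text
t 2.1 pos [421.8 239.9 214.4] xaxis [-0.994  0.113  0.   ] yaxis [ 0.113  0.994 -0.   ] zaxis [-0. -0. -1.] open 92.0 F [ 0.9 -0.1 -0.6] 0.0
[467. 142. 214.] rows 5 dp [-0.56, -0.92, 0.0]
[467. 142. 143.] rows 4 dp [-0.0, 0.0, 0.89]
```

Call:
arm_command([
  {"dp": [-0.56, -0.92, 0], "dr": [0, 0, 0]},
  {"dp": [-0.56, -0.92, 0], "dr": [0, 0, 0]},
  {"dp": [-0.56, -0.92, 0], "dr": [0, 0, 0]},
  {"dp": [-0.56, -0.92, 0], "dr": [0, 0, 0]},
  {"dp": [-0.56, -0.92, 0], "dr": [0, 0, 0]},
  {"dp": [0, 0, 0.88], "dr": [0, 0, 0]},
  {"dp": [0, 0, 0.88], "dr": [0, 0, 0]},
  {"dp": [0, 0, 0.88], "dr": [0, 0, 0]},
  {"dp": [0, 0, 0.88], "dr": [0, 0, 0]},
  {"dp": [0, -0.7, 0], "dr": [0, 0, 0]},
  {"dp": [0, -0.7, 0], "dr": [0, 0, 0]},
  {"dp": [0, -0.7, 0], "dr": [0, 0, 0]},
  {"dp": [0, -0.7, 0], "dr": [0, 0, 0]},
  {"dp": [0, -0.7, 0], "dr": [0, 0, 0]},
  {"dp": [0, -0.7, 0], "dr": [0, 0, 0]},
])

```text
time_s: 3.6
position: [457.7, 59.8, 144.7]
orientation: [0.001, 0.057, 0.998, 0.001]
contact_force: [5.7, 43.4, -13.7]
opening: 91.9
grasp_force: 23.6
```

```bash
python3 - <<'E'
from h import *
s=snapshot("scene");save(s,"pics/sw1.png",(260,170,420,290),4)
E
python3 g.py
```

```text
t 3.6 pos [457.6  60.9 144.6] xaxis [-0.993  0.115 -0.002] yaxis [0.115 0.993 0.006] zaxis [ 0.002  0.006 -1.   ] open 91.7 F [ 2.4  6.8 -1.9] 4.009606093168259
```

View pics/sw1.png

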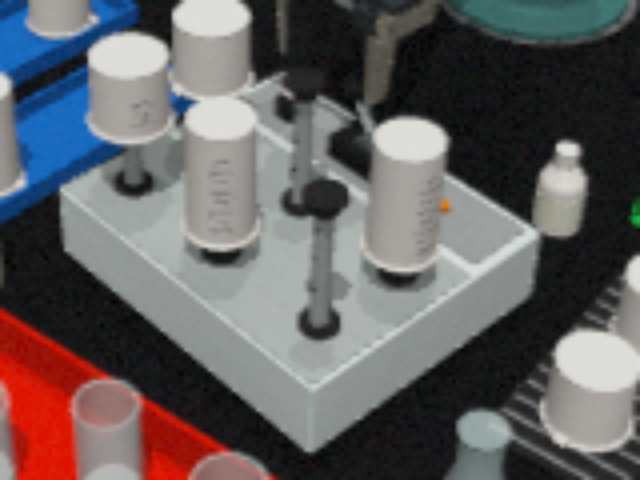

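Lever now leans right (ball at about 290,105), so it is off. Next is the front right low beaker.

```bash
python3 g.py 459 72 145 459 72 240 543.5 -6 240 543.5 -6 186 543.5 -6 290 592 -363 290 592 -363 34
python3 - <<'E'
from h import *
import pickle
s=pickle.load(open("top.pkl","rb"));P=cloud(s)
for n,(a,b,c,d) in dict(cyl=(405,130,430,160),wash=(340,120,365,150)).items():
    q=P[b:d,a:c].reshape(-1,3)
    for lo,hi in((8,30),(60,120),(150,215)):
        k=q[(q[:,2]>lo)&(q[:,2]<hi)]
        if len(k):print(n,lo,len(k),k.min(0).round(),k.max(0).round())
E
```

```text
t 3.6 pos [457.6  60.9 144.6] xaxis [-0.993  0.115 -0.002] yaxis [0.115 0.993 0.006] zaxis [ 0.002  0.006 -1.   ] open 91.7 F [ 2.4  6.8 -1.9] 4.009606093168259
[459.  72. 145.] rows 1 dp [-0.0, 0.56, -0.02]
[459.  72. 240.] rows 5 dp [-0.0, 0.01, -0.95]
[543.5  -6.  240. ] rows 5 dp [-0.93, -0.68, -0.0]
[543.5  -6.  186. ] rows 3 dp [0.0, -0.01, 0.9]
[543.5  -6.  290. ] rows 6 dp [-0.0, 0.01, -0.87]
[ 592. -363.  290.] rows 18 dp [-0.25, -0.97, -0.01]
[ 592. -363.   34.] rows 14 dp [0.0, -0.01, 0.91]
cyl 8 63 [ 677. -370.    8.] [ 733. -315.   29.]
cyl 60 52 [ 688. -351.   61.] [ 711. -322.  120.]
cyl 150 131 [ 689. -358.  150.] [ 722. -320.  210.]
wash 8 51 [ 723. -160.    8.] [841. -66.  30.]
wash 60 162 [ 722. -143.   60.] [784. -76. 120.]
wash 150 86 [ 741. -123.  151.] [773. -76. 201.]
```

Call:
arm_command([
  {"dp": [0, 0.6, 0], "dr": [0, 0, 0]},
  {"dp": [0, 0, -0.95], "dr": [0, 0, 0]},
  {"dp": [0, 0, -0.95], "dr": [0, 0, 0]},
  {"dp": [0, 0, -0.95], "dr": [0, 0, 0]},
  {"dp": [0, 0, -0.95], "dr": [0, 0, 0]},
  {"dp": [0, 0, -0.95], "dr": [0, 0, 0]},
  {"dp": [-0.93, -0.68, 0], "dr": [0, 0, 0]},
  {"dp": [-0.93, -0.68, 0], "dr": [0, 0, 0]},
  {"dp": [-0.93, -0.68, 0], "dr": [0, 0, 0]},
  {"dp": [-0.93, -0.68, 0], "dr": [0, 0, 0]},
  {"dp": [-0.93, -0.68, 0], "dr": [0, 0, 0]},
  {"dp": [0, 0, 0], "dr": [0, 0, 0]},
])

```text
time_s: 4.85
position: [544.4, -9.9, 239.0]
orientation: [0.0, 0.059, 0.998, -0.001]
contact_force: [-0.2, -0.5, -0.6]
opening: 92.1
grasp_force: 0.0
```

```bash
python3 g.py 543.5 -6 240 543.5 -6 186 543.5 -6 290 592 -363 290 592 -363 34
```

```text
t 4.8 pos [544.4  -9.9 239. ] xaxis [-0.993  0.117 -0.   ] yaxis [ 0.117  0.993 -0.002] zaxis [-0.    -0.002 -1.   ] open 92.1 F [-0.2 -0.5 -0.6] 0.0
[543.5  -6.  240. ] rows 1 dp [0.07, 0.19, -0.05]
[543.5  -6.  186. ] rows 3 dp [0.0, 0.0, 0.9]
[543.5  -6.  290. ] rows 6 dp [-0.0, -0.0, -0.87]
[ 592. -363.  290.] rows 18 dp [-0.25, -0.97, 0.0]
[ 592. -363.   34.] rows 14 dp [0.0, 0.0, 0.91]
```

Call:
arm_command([
  {"dp": [0.07, 0.2, 0], "dr": [0, 0, 0]},
  {"dp": [0, 0, 0.9], "dr": [0, 0, 0]},
  {"dp": [0, 0, 0.9], "dr": [0, 0, 0]},
  {"dp": [0, 0, 0.9], "dr": [0, 0, 0]},
  {"dp": [0, 0, 0], "dr": [0, 0, 0]},
])

```text
time_s: 5.35
position: [539.8, -1.0, 183.2]
orientation: [-0.003, 0.056, 0.998, -0.0]
contact_force: [-0.1, 0.6, -0.1]
opening: 91.8
grasp_force: 0.0
```

Call:
arm_command([
  {"dp": [0, 0, 0], "dr": [0, 0, 0]},
  {"dp": [0, 0, 0], "dr": [0, 0, 0]},
  {"dp": [0, 0, 0], "dr": [0, 0, 0]},
  {"dp": [0, 0, 0], "dr": [0, 0, 0]},
  {"dp": [0, 0, 0], "dr": [0, 0, 0]},
  {"dp": [0, 0, 0], "dr": [0, 0, 0]},
], fingers=1, squeeze=12)

```text
time_s: 5.95
position: [543.0, -2.3, 186.1]
orientation: [0.001, 0.057, 0.998, 0.0]
contact_force: [-1.5, 0.4, 5.7]
opening: 68.0
grasp_force: 12.0
```

Call:
arm_command([
  {"dp": [0, 0, -0.5], "dr": [0, 0, 0]},
  {"dp": [0, 0, -0.95], "dr": [0, 0, 0]},
  {"dp": [0, 0, -0.95], "dr": [0, 0, 0]},
  {"dp": [0, 0, -0.95], "dr": [0, 0, 0]},
  {"dp": [0, 0, -0.95], "dr": [0, 0, 0]},
  {"dp": [0, 0, -0.95], "dr": [0, 0, 0]},
  {"dp": [-0.25, -0.97, 0], "dr": [0, 0, 0]},
  {"dp": [-0.25, -0.97, 0], "dr": [0, 0, 0]},
  {"dp": [-0.25, -0.97, 0], "dr": [0, 0, 0]},
  {"dp": [-0.25, -0.97, 0], "dr": [0, 0, 0]},
  {"dp": [-0.25, -0.97, 0], "dr": [0, 0, 0]},
  {"dp": [-0.25, -0.97, 0], "dr": [0, 0, 0]},
  {"dp": [-0.25, -0.97, 0], "dr": [0, 0, 0]},
  {"dp": [-0.25, -0.97, 0], "dr": [0, 0, 0]},
  {"dp": [-0.25, -0.97, 0], "dr": [0, 0, 0]},
  {"dp": [-0.25, -0.97, 0], "dr": [0, 0, 0]},
  {"dp": [-0.25, -0.97, 0], "dr": [0, 0, 0]},
  {"dp": [-0.25, -0.97, 0], "dr": [0, 0, 0]},
  {"dp": [-0.25, -0.97, 0], "dr": [0, 0, 0]},
  {"dp": [-0.25, -0.97, 0], "dr": [0, 0, 0]},
])

```text
time_s: 7.95
position: [581.2, -280.7, 290.2]
orientation: [-0.0, 0.057, 0.998, 0.0]
contact_force: [-0.5, 0.0, -1.3]
opening: 67.4
grasp_force: 12.0
```

Call:
arm_command([
  {"dp": [-0.25, -0.97, 0], "dr": [0, 0, 0]},
  {"dp": [-0.25, -0.97, 0], "dr": [0, 0, 0]},
  {"dp": [-0.25, -0.97, 0], "dr": [0, 0, 0]},
  {"dp": [-0.25, -0.97, 0], "dr": [0, 0, 0]},
  {"dp": [0, 0, 0.9], "dr": [0, 0, 0]},
  {"dp": [0, 0, 0.9], "dr": [0, 0, 0]},
  {"dp": [0, 0, 0.9], "dr": [0, 0, 0]},
  {"dp": [0, 0, 0.9], "dr": [0, 0, 0]},
  {"dp": [0, 0, 0.9], "dr": [0, 0, 0]},
  {"dp": [0, 0, 0], "dr": [0, 0, 0]},
])

```text
time_s: 8.95
position: [590.9, -358.2, 197.3]
orientation: [-0.003, 0.057, 0.998, 0.001]
contact_force: [-1.1, 0.1, -1.3]
opening: 67.7
grasp_force: 12.0
```

```bash
python3 g.py 592 -363 33 592 -363 110 633 -17 290 633 -17 186
```

```text
t 8.9 pos [ 590.9 -358.2  197.3] xaxis [-0.994  0.113  0.005] yaxis [0.113 0.994 0.002] zaxis [-0.005  0.003 -1.   ] open 67.7 F [-1.1  0.1 -1.3] 11.98532567359507
[ 592. -363.   33.] rows 9 dp [-0.01, -0.03, 0.91]
[ 592. -363.  110.] rows 4 dp [0.01, 0.0, -0.96]
[633. -17. 290.] rows 18 dp [-0.0, 0.97, -0.5]
[633. -17. 186.] rows 6 dp [-0.0, -0.0, 0.87]
```

Call:
arm_command([
  {"dp": [-0.05, -0.2, 0.95], "dr": [0, 0, 0]},
  {"dp": [0, 0, 0.95], "dr": [0, 0, 0]},
  {"dp": [0, 0, 0.95], "dr": [0, 0, 0]},
  {"dp": [0, 0, 0.95], "dr": [0, 0, 0]},
  {"dp": [0, 0, 0.95], "dr": [0, 0, 0]},
  {"dp": [0, 0, 0.95], "dr": [0, 0, 0]},
  {"dp": [0, 0, 0.95], "dr": [0, 0, 0]},
  {"dp": [0, 0, 0.8], "dr": [0, 0, 0]},
  {"dp": [0, 0, 0.4], "dr": [0, 0, 0]},
  {"dp": [0, 0, 0.3], "dr": [0, 0, 0]},
  {"dp": [0, 0, 0.2], "dr": [0, 0, 0]},
  {"dp": [0, 0, 0.1], "dr": [0, 0, 0]},
  {"dp": [0, 0, 0], "dr": [0, 0, 0]},
])

```text
time_s: 10.25
position: [593.5, -363.8, 32.3]
orientation: [0.001, 0.057, 0.998, -0.0]
contact_force: [-2.0, 0.9, 1.8]
opening: 68.2
grasp_force: 12.0
```

```bash
python3 g.py
```

```text
t 10.2 pos [ 593.5 -363.8   32.3] xaxis [-0.994  0.113 -0.001] yaxis [ 0.113  0.994 -0.   ] zaxis [ 0.001 -0.    -1.   ] open 68.2 F [-2.   0.9  1.8] 12.00105607509613
```

Call:
arm_command([
  {"dp": [0, 0, 0], "dr": [0, 0, 0]},
  {"dp": [0, 0, 0], "dr": [0, 0, 0]},
  {"dp": [0, 0, 0], "dr": [0, 0, 0]},
  {"dp": [0, 0, -0.9], "dr": [0, 0, 0]},
  {"dp": [0, 0, -0.9], "dr": [0, 0, 0]},
  {"dp": [0, 0, -0.9], "dr": [0, 0, 0]},
  {"dp": [0, 0, -0.9], "dr": [0, 0, 0]},
  {"dp": [0, 0.97, -0.98], "dr": [0, 0, 0]},
  {"dp": [0, 0.97, -0.98], "dr": [0, 0, 0]},
  {"dp": [0, 0.97, -0.98], "dr": [0, 0, 0]},
  {"dp": [0, 0.97, -0.98], "dr": [0, 0, 0]},
  {"dp": [0, 0.97, -0.98], "dr": [0, 0, 0]},
  {"dp": [0, 0.97, -0.98], "dr": [0, 0, 0]},
  {"dp": [0, 0.97, -0.98], "dr": [0, 0, 0]},
  {"dp": [0, 0.97, 0], "dr": [0, 0, 0]},
  {"dp": [0, 0.97, 0], "dr": [0, 0, 0]},
  {"dp": [0, 0.97, 0], "dr": [0, 0, 0]},
  {"dp": [0, 0.97, 0], "dr": [0, 0, 0]},
  {"dp": [0, 0.97, 0], "dr": [0, 0, 0]},
  {"dp": [0, 0.97, 0], "dr": [0, 0, 0]},
], fingers=-1)

```text
time_s: 12.25
position: [621.6, -112.3, 242.1]
orientation: [0.001, 0.057, 0.998, 0.0]
contact_force: [0.6, 0.4, 0.4]
opening: 91.6
grasp_force: 0.0
```

Call:
arm_command([
  {"dp": [0, 0.97, 0], "dr": [0, 0, 0]},
  {"dp": [0, 0.97, 0], "dr": [0, 0, 0]},
  {"dp": [0, 0.97, 0], "dr": [0, 0, 0]},
  {"dp": [0, 0.97, 0], "dr": [0, 0, 0]},
  {"dp": [0, 0.97, 0], "dr": [0, 0, 0]},
  {"dp": [0, 0, 0], "dr": [0, 0, 0]},
])

```text
time_s: 12.85
position: [632.8, -13.0, 241.7]
orientation: [0.001, 0.054, 0.999, 0.001]
contact_force: [-0.7, -0.0, 0.9]
opening: 91.7
grasp_force: 0.0
```

```bash
python3 g.py 633 -17 246  633 -17 186 633 -17 290 503 -358 290 503 -358 33
python3 - <<'E'
from m import *
s=snapshot("top");run(s)
E
```

```text
t 12.8 pos [632.8 -13.  241.7] xaxis [-0.994  0.108 -0.001] yaxis [0.108 0.994 0.002] zaxis [ 0.001  0.002 -1.   ] open 91.7 F [-0.7 -0.   0.9] 0.0
[633. -17. 246.] rows 1 dp [-0.03, -0.2, -0.22]
[633. -17. 186.] rows 4 dp [0.0, -0.0, 0.75]
[633. -17. 290.] rows 6 dp [-0.0, 0.0, -0.87]
[ 503. -358.  290.] rows 19 dp [0.24, -0.93, -0.0]
[ 503. -358.   33.] rows 14 dp [0.0, -0.0, 0.92]
hung
  n138 px[485.  90.] ctr(854,-558) r25 mean[ 853. -557.  223.] med z 224
  n187 px[294. 153.] ctr(646,98) r28 mean[644. 100. 223.] med z 223
  n222 px[257. 176.] ctr(569,222) r28 mean[569. 222. 223.] med z 223
talltop
  n182 px[379. 159.] ctr(649,-198) r28 mean[ 649. -197.  113.] med z 114
  n30 px[299. 167.] ctr(638,96) r30 mean[625.  90. 118.] med z 119
lowtop
  n47 px[261. 111.] ctr(868,234) r33 mean[861. 234.  74.] med z 75
  n239 px[423. 176.] ctr(595,-364) r34 mean[ 593. -364.   70.] med z 70
  n255 px[218. 198.] ctr(533,387) r33 mean[532. 387.  71.] med z 72
  n244 px[424. 225.] ctr(414,-352) r33 mean[ 413. -351.   70.] med z 70
  n267 px[219. 230.] ctr(414,382) r33 mean[413. 382.  71.] med z
[... 1244 characters left out ...]
. -485.  108.] med z 123
  n44 px[304. 176.] ctr(611,70) r32 mean[599.  74.  86.] med z 85
  n85 px[263. 186.] ctr(558,216) r25 mean[549. 211. 164.] med z 162
  n72 px[295. 188.] ctr(558,108) r18 mean[552. 107. 105.] med z 94
  n41 px[224. 204.] ctr(521,378) r30 mean[512. 370.  54.] med z 53
  n332 px[292. 213.] ctr(470,119) r44 mean[462. 117. 114.] med z 109
  n297 px[179. 216.] ctr(470,530) r34 mean[469. 527.  64.] med z 65
  n77 px[273. 223.] ctr(435,187) r91 mean[435. 191.  61.] med z 64
  n313 px[171. 257.] ctr(323,555) r34 mean[322. 551.  64.] med z 65
  n294 px[201. 270.] ctr(275,446) r34 mean[277. 443.  64.] med z 65
  n205 px[238. 271.] ctr(259,316) r33 mean[268. 314.  65.] med z 65
```

Call:
arm_command([
  {"dp": [0, -0.17, 0.5], "dr": [0, 0, 0]},
  {"dp": [0, 0, 0.8], "dr": [0, 0, 0]},
  {"dp": [0, 0, 0.8], "dr": [0, 0, 0]},
  {"dp": [0, 0, 0.75], "dr": [0, 0, 0]},
  {"dp": [0, 0, 0], "dr": [0, 0, 0]},
])

```text
time_s: 13.4
position: [630.3, -21.4, 180.8]
orientation: [-0.002, 0.058, 0.998, -0.001]
contact_force: [0.0, -0.1, 0.8]
opening: 91.8
grasp_force: 0.0
```

Call:
arm_command([
  {"dp": [0, 0, 0], "dr": [0, 0, 0]},
  {"dp": [0, 0, 0], "dr": [0, 0, 0]},
  {"dp": [0, 0, 0], "dr": [0, 0, 0]},
  {"dp": [0, 0, 0], "dr": [0, 0, 0]},
  {"dp": [0, 0, 0], "dr": [0, 0, 0]},
  {"dp": [0, 0, 0], "dr": [0, 0, 0]},
], fingers=1)

```text
time_s: 14.0
position: [632.6, -19.8, 184.2]
orientation: [0.001, 0.057, 0.998, 0.0]
contact_force: [-0.3, 0.2, 3.5]
opening: 67.9
grasp_force: 12.0
```

```bash
python3 g.py 633 -17 290 503 -358 290 503 -358 33
```

```text
t 14.0 pos [632.6 -19.8 184.2] xaxis [-0.994  0.113 -0.001] yaxis [0.113 0.994 0.   ] zaxis [ 0.001  0.    -1.   ] open 67.9 F [-0.3  0.2  3.5] 12.022640327923
[633. -17. 290.] rows 6 dp [-0.0, 0.02, -0.88]
[ 503. -358.  290.] rows 19 dp [0.24, -0.93, -0.0]
[ 503. -358.   33.] rows 14 dp [0.0, -0.0, 0.92]
```

Call:
arm_command([
  {"dp": [0, 0, -0.5], "dr": [0, 0, 0]},
  {"dp": [0, 0, -0.95], "dr": [0, 0, 0]},
  {"dp": [0, 0, -0.95], "dr": [0, 0, 0]},
  {"dp": [0, 0, -0.95], "dr": [0, 0, 0]},
  {"dp": [0.24, -0.92, -0.95], "dr": [0, 0, 0]},
  {"dp": [0.24, -0.92, 0], "dr": [0, 0, 0]},
  {"dp": [0.24, -0.92, 0], "dr": [0, 0, 0]},
  {"dp": [0.24, -0.92, 0], "dr": [0, 0, 0]},
  {"dp": [0.24, -0.92, 0], "dr": [0, 0, 0]},
  {"dp": [0.24, -0.92, 0], "dr": [0, 0, 0]},
  {"dp": [0.24, -0.92, 0], "dr": [0, 0, 0]},
  {"dp": [0.24, -0.92, 0], "dr": [0, 0, 0]},
  {"dp": [0.24, -0.92, 0], "dr": [0, 0, 0]},
  {"dp": [0.24, -0.92, 0], "dr": [0, 0, 0]},
  {"dp": [0.24, -0.92, 0], "dr": [0, 0, 0]},
  {"dp": [0.24, -0.92, 0], "dr": [0, 0, 0]},
  {"dp": [0.24, -0.92, 0], "dr": [0, 0, 0]},
  {"dp": [0.24, -0.92, 0], "dr": [0, 0, 0]},
  {"dp": [0.24, -0.92, 0], "dr": [0, 0, 0]},
  {"dp": [0.24, -0.92, 0], "dr": [0, 0, 0]},
])

```text
time_s: 16.0
position: [520.4, -305.1, 267.9]
orientation: [-0.001, 0.057, 0.998, 0.0]
contact_force: [-0.1, 0.8, -1.0]
opening: 67.4
grasp_force: 12.0
```

Call:
arm_command([
  {"dp": [0.24, -0.92, 0], "dr": [0, 0, 0]},
  {"dp": [0.24, -0.92, 0], "dr": [0, 0, 0]},
  {"dp": [0.24, -0.92, 0], "dr": [0, 0, 0]},
  {"dp": [0, 0, 0.9], "dr": [0, 0, 0]},
  {"dp": [0, 0, 0.9], "dr": [0, 0, 0]},
  {"dp": [0, 0, 0.9], "dr": [0, 0, 0]},
  {"dp": [0, 0, 0.9], "dr": [0, 0, 0]},
  {"dp": [0, 0, 0.9], "dr": [0, 0, 0]},
  {"dp": [0, 0, 0], "dr": [0, 0, 0]},
  {"dp": [0, 0, 0], "dr": [0, 0, 0]},
])

```text
time_s: 17.0
position: [500.7, -357.4, 178.7]
orientation: [-0.001, 0.057, 0.998, 0.0]
contact_force: [0.5, -0.6, 0.2]
opening: 67.9
grasp_force: 12.0
```

```bash
python3 g.py 503 -358 31
```

```text
t 17.0 pos [ 500.7 -357.4  178.7] xaxis [-0.993  0.114  0.002] yaxis [0.114 0.993 0.   ] zaxis [-0.002  0.001 -1.   ] open 67.9 F [ 0.5 -0.6  0.2] 11.991593353450298
[ 503. -358.   31.] rows 8 dp [-0.02, -0.0, 0.92]
```

Call:
arm_command([
  {"dp": [-0.13, 0, 0.95], "dr": [0, 0, 0]},
  {"dp": [0, 0, 0.95], "dr": [0, 0, 0]},
  {"dp": [0, 0, 0.95], "dr": [0, 0, 0]},
  {"dp": [0, 0, 0.95], "dr": [0, 0, 0]},
  {"dp": [0, 0, 0.95], "dr": [0, 0, 0]},
  {"dp": [0, 0, 0.95], "dr": [0, 0, 0]},
  {"dp": [0, 0, 0.8], "dr": [0, 0, 0]},
  {"dp": [0, 0, 0.4], "dr": [0, 0, 0]},
  {"dp": [0, 0, 0.3], "dr": [0, 0, 0]},
  {"dp": [0, 0, 0.2], "dr": [0, 0, 0]},
  {"dp": [0, 0, 0.05], "dr": [0, 0, 0]},
  {"dp": [0, 0, 0], "dr": [0, 0, 0]},
])

```text
time_s: 18.2
position: [504.8, -357.5, 30.8]
orientation: [0.0, 0.057, 0.998, -0.0]
contact_force: [-0.0, 0.5, -0.3]
opening: 67.7
grasp_force: 12.0
```

```bash
python3 g.py 503 -358 102 646 98 245 646 98 184
```

```text
t 18.2 pos [ 504.8 -357.5   30.8] xaxis [-0.994  0.113 -0.001] yaxis [ 0.113  0.994 -0.   ] zaxis [ 0.001 -0.    -1.   ] open 67.7 F [-0.   0.5 -0.3] 11.9914591871202
[ 503. -358.  102.] rows 4 dp [0.02, -0.01, -0.89]
[646.  98. 245.] rows 24 dp [-0.19, 0.98, -0.3]
[646.  98. 184.] rows 4 dp [0.0, 0.0, 0.76]
```

Call:
arm_command([
  {"dp": [0, 0, 0], "dr": [0, 0, 0]},
  {"dp": [0, 0, 0], "dr": [0, 0, 0]},
  {"dp": [0, 0, 0], "dr": [0, 0, 0]},
  {"dp": [0, 0, -0.9], "dr": [0, 0, 0]},
  {"dp": [0, 0, -0.9], "dr": [0, 0, 0]},
  {"dp": [0, 0, -0.9], "dr": [0, 0, 0]},
  {"dp": [0, 0, -0.9], "dr": [0, 0, 0]},
  {"dp": [-0.19, 0.98, -0.98], "dr": [0, 0, 0]},
  {"dp": [-0.19, 0.98, -0.98], "dr": [0, 0, 0]},
  {"dp": [-0.19, 0.98, -0.98], "dr": [0, 0, 0]},
  {"dp": [-0.19, 0.98, -0.98], "dr": [0, 0, 0]},
  {"dp": [-0.19, 0.98, -0.98], "dr": [0, 0, 0]},
  {"dp": [-0.19, 0.98, -0.98], "dr": [0, 0, 0]},
  {"dp": [-0.19, 0.98, -0.98], "dr": [0, 0, 0]},
  {"dp": [-0.19, 0.98, -0.1], "dr": [0, 0, 0]},
  {"dp": [-0.19, 0.98, 0], "dr": [0, 0, 0]},
  {"dp": [-0.19, 0.98, 0], "dr": [0, 0, 0]},
  {"dp": [-0.19, 0.98, 0], "dr": [0, 0, 0]},
  {"dp": [-0.19, 0.98, 0], "dr": [0, 0, 0]},
  {"dp": [-0.19, 0.98, 0], "dr": [0, 0, 0]},
], fingers=-1)

```text
time_s: 20.2
position: [582.6, -109.0, 241.9]
orientation: [0.0, 0.057, 0.998, 0.0]
contact_force: [0.6, 0.5, -0.3]
opening: 92.0
grasp_force: 0.0
```

Call:
arm_command([
  {"dp": [-0.19, 0.98, 0], "dr": [0, 0, 0]},
  {"dp": [-0.19, 0.98, 0], "dr": [0, 0, 0]},
  {"dp": [-0.19, 0.98, 0], "dr": [0, 0, 0]},
  {"dp": [-0.19, 0.98, 0], "dr": [0, 0, 0]},
  {"dp": [-0.19, 0.98, 0], "dr": [0, 0, 0]},
  {"dp": [-0.19, 0.98, 0], "dr": [0, 0, 0]},
  {"dp": [-0.19, 0.98, 0], "dr": [0, 0, 0]},
  {"dp": [-0.19, 0.98, 0], "dr": [0, 0, 0]},
  {"dp": [-0.19, 0.98, 0], "dr": [0, 0, 0]},
  {"dp": [-0.19, 0.98, 0], "dr": [0, 0, 0]},
  {"dp": [-0.19, 0.98, 0], "dr": [0, 0, 0]},
  {"dp": [0, 0, 0], "dr": [0, 0, 0]},
  {"dp": [0, 0, 0], "dr": [0, 0, 0]},
])

```text
time_s: 21.5
position: [648.3, 99.7, 241.3]
orientation: [-0.0, 0.056, 0.998, -0.0]
contact_force: [-0.7, -0.4, -0.3]
opening: 91.8
grasp_force: 0.0
```

```bash
python3 g.py 646 98 184  646 98 310 556 -198 310 556 -198 74
python3 - <<'E'
from m import *
s=snapshot("top");run(s)
E
```

```text
t 21.5 pos [648.3  99.7 241.3] xaxis [-0.994  0.113  0.   ] yaxis [ 0.113  0.994 -0.001] zaxis [-0.    -0.001 -1.   ] open 91.8 F [-0.7 -0.4 -0.3] 0.0
[646.  98. 184.] rows 3 dp [0.03, -0.03, 0.95]
[646.  98. 310.] rows 7 dp [0.0, -0.0, -0.9]
[ 556. -198.  310.] rows 16 dp [0.18, -0.95, 0.0]
[ 556. -198.   74.] rows 13 dp [-0.0, 0.0, 0.91]
hung
  n137 px[485.  90.] ctr(855,-556) r26 mean[ 853. -557.  224.] med z 223
  n220 px[257. 176.] ctr(570,222) r28 mean[570. 222. 223.] med z 223
talltop
  n85 px[352. 134.] ctr(756,-109) r33 mean[ 745. -106.  115.] med z 116
  n181 px[379. 159.] ctr(650,-197) r28 mean[ 649. -197.  113.] med z 113
lowtop
  n28 px[329. 119.] ctr(830,-22) r25 mean[822. -24.  74.] med z 76
  n25 px[254. 127.] ctr(807,261) r22 mean[801. 259.  73.] med z 72
  n230 px[423. 176.] ctr(593,-365) r33 mean[ 593. -364.   70.] med z 70
  n251 px[218. 198.] ctr(533,388) r33 mean[532. 387.  71.] med z 71
  n237 px[424. 200.] ctr(503,-358) r33 mean[ 504. -358.   70.] med z 70
  n256 px[424. 225.] ctr(413,-351) r34 mean[ 413. -351.   70.] med z 70
  n264 px[219. 230.] ctr(413,382)
[... 1405 characters left out ...]
-15. 109.] med z 94
  n84 px[376. 168.] ctr(645,-195) r28 mean[ 629. -189.   72.] med z 73
  n342 px[460. 171.] ctr(603,-492) r30 mean[ 598. -485.  108.] med z 124
  n85 px[263. 186.] ctr(561,217) r26 mean[549. 211. 165.] med z 164
  n88 px[325. 189.] ctr(559,-0) r33 mean[546.  -2.  99.] med z 92
  n299 px[179. 216.] ctr(470,530) r34 mean[469. 527.  63.] med z 65
  n92 px[320. 214.] ctr(459,21) r20 mean[457.  20.  97.] med z 99
  n45 px[323. 227.] ctr(417,7) r44 mean[415.  10.  63.] med z 66
  n315 px[171. 257.] ctr(323,555) r34 mean[322. 551.  64.] med z 65
  n298 px[201. 270.] ctr(275,446) r34 mean[277. 443.  64.] med z 65
  n204 px[238. 271.] ctr(259,316) r33 mean[268. 315.  65.] med z 65
```

Call:
arm_command([
  {"dp": [0.08, -0.08, 0.5], "dr": [0, 0, 0]},
  {"dp": [0, 0, 0.8], "dr": [0, 0, 0]},
  {"dp": [0, 0, 0.8], "dr": [0, 0, 0]},
  {"dp": [0, 0, 0.75], "dr": [0, 0, 0]},
  {"dp": [0, 0, 0], "dr": [0, 0, 0]},
])

```text
time_s: 22.05
position: [644.6, 98.0, 181.1]
orientation: [-0.003, 0.057, 0.998, -0.001]
contact_force: [-0.5, 0.4, 0.1]
opening: 91.8
grasp_force: 0.0
```

Call:
arm_command([
  {"dp": [0, 0, 0], "dr": [0, 0, 0]},
  {"dp": [0, 0, 0], "dr": [0, 0, 0]},
  {"dp": [0, 0, 0], "dr": [0, 0, 0]},
  {"dp": [0, 0, 0], "dr": [0, 0, 0]},
  {"dp": [0, 0, 0], "dr": [0, 0, 0]},
  {"dp": [0, 0, 0], "dr": [0, 0, 0]},
  {"dp": [0, 0, 0], "dr": [0, 0, 0]},
], fingers=1)

```text
time_s: 22.75
position: [646.9, 98.6, 185.1]
orientation: [0.0, 0.057, 0.998, 0.0]
contact_force: [0.5, 0.3, 2.0]
opening: 55.5
grasp_force: 12.0
```

```bash
python3 g.py 646 98 312 556 -198 312 556 -198 74
```

```text
t 22.8 pos [646.9  98.6 185.1] xaxis [-0.994  0.113 -0.001] yaxis [0.113 0.994 0.001] zaxis [ 0.001  0.    -1.   ] open 55.5 F [0.5 0.3 2. ] 11.991395208751783
[646.  98. 312.] rows 7 dp [0.0, -0.0, -0.91]
[ 556. -198.  312.] rows 16 dp [0.17, -0.95, -0.0]
[ 556. -198.   74.] rows 13 dp [0.0, -0.0, 0.92]
```

Call:
arm_command([
  {"dp": [0, 0, -0.5], "dr": [0, 0, 0]},
  {"dp": [0, 0, -0.95], "dr": [0, 0, 0]},
  {"dp": [0, 0, -0.95], "dr": [0, 0, 0]},
  {"dp": [0, 0, -0.95], "dr": [0, 0, 0]},
  {"dp": [0, 0, -0.95], "dr": [0, 0, 0]},
  {"dp": [0, 0, -0.95], "dr": [0, 0, 0]},
  {"dp": [0, 0, -0.95], "dr": [0, 0, 0]},
  {"dp": [0.17, -0.95, 0], "dr": [0, 0, 0]},
  {"dp": [0.17, -0.95, 0], "dr": [0, 0, 0]},
  {"dp": [0.17, -0.95, 0], "dr": [0, 0, 0]},
  {"dp": [0.17, -0.95, 0], "dr": [0, 0, 0]},
  {"dp": [0.17, -0.95, 0], "dr": [0, 0, 0]},
  {"dp": [0.17, -0.95, 0], "dr": [0, 0, 0]},
  {"dp": [0.17, -0.95, 0], "dr": [0, 0, 0]},
  {"dp": [0.17, -0.95, 0], "dr": [0, 0, 0]},
  {"dp": [0.17, -0.95, 0], "dr": [0, 0, 0]},
  {"dp": [0.17, -0.95, 0], "dr": [0, 0, 0]},
  {"dp": [0.17, -0.95, 0], "dr": [0, 0, 0]},
  {"dp": [0.17, -0.95, 0], "dr": [0, 0, 0]},
  {"dp": [0.17, -0.95, 0], "dr": [0, 0, 0]},
])

```text
time_s: 24.75
position: [573.9, -143.7, 308.5]
orientation: [-0.0, 0.057, 0.998, 0.0]
contact_force: [-0.8, 1.2, -1.3]
opening: 55.8
grasp_force: 12.0
```

Call:
arm_command([
  {"dp": [0.17, -0.95, 0], "dr": [0, 0, 0]},
  {"dp": [0.17, -0.95, 0], "dr": [0, 0, 0]},
  {"dp": [0.17, -0.95, 0], "dr": [0, 0, 0]},
  {"dp": [0, 0, 0.9], "dr": [0, 0, 0]},
  {"dp": [0, 0, 0.9], "dr": [0, 0, 0]},
  {"dp": [0, 0, 0.9], "dr": [0, 0, 0]},
  {"dp": [0, 0, 0.9], "dr": [0, 0, 0]},
  {"dp": [0, 0, 0.9], "dr": [0, 0, 0]},
  {"dp": [0, 0, 0], "dr": [0, 0, 0]},
  {"dp": [0, 0, 0], "dr": [0, 0, 0]},
])

```text
time_s: 25.75
position: [557.9, -198.1, 218.8]
orientation: [-0.0, 0.057, 0.998, -0.0]
contact_force: [-0.5, -0.3, -1.0]
opening: 55.9
grasp_force: 12.0
```

```bash
python3 g.py 556 -198 75
python3 - <<'E'
from h import *
s=snapshot("scene");save(s,"pics/t1.png",(200,130,360,250),4)
E
```

```text
t 25.8 pos [ 557.9 -198.1  218.8] xaxis [-0.994  0.114  0.   ] yaxis [ 0.114  0.994 -0.   ] zaxis [-0. -0. -1.] open 55.9 F [-0.5 -0.3 -1. ] 11.980641896661837
[ 556. -198.   75.] rows 8 dp [0.01, -0.0, 0.9]
```

View pics/t1.png

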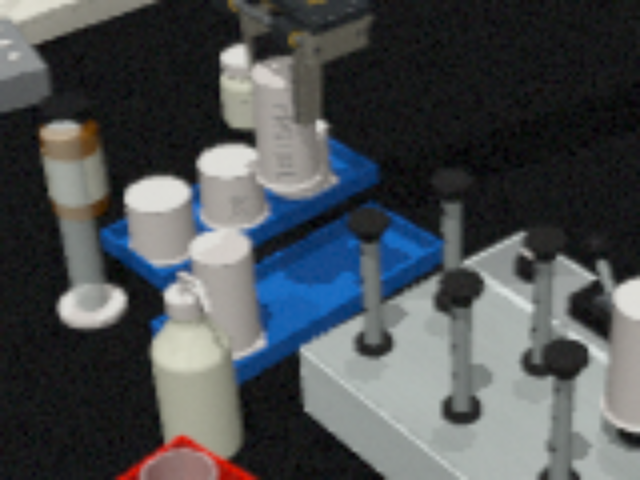

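The tall beaker is held upright over the near tray (px 290,130). I'll lower it.

Call:
arm_command([
  {"dp": [0.1, 0, 0.95], "dr": [0, 0, 0]},
  {"dp": [0, 0, 0.95], "dr": [0, 0, 0]},
  {"dp": [0, 0, 0.95], "dr": [0, 0, 0]},
  {"dp": [0, 0, 0.95], "dr": [0, 0, 0]},
  {"dp": [0, 0, 0.95], "dr": [0, 0, 0]},
  {"dp": [0, 0, 0.95], "dr": [0, 0, 0]},
  {"dp": [0, 0, 0.7], "dr": [0, 0, 0]},
  {"dp": [0, 0, 0.4], "dr": [0, 0, 0]},
  {"dp": [0, 0, 0.25], "dr": [0, 0, 0]},
  {"dp": [0, 0, 0.15], "dr": [0, 0, 0]},
  {"dp": [0, 0, 0.05], "dr": [0, 0, 0]},
  {"dp": [0, 0, 0], "dr": [0, 0, 0]},
])

```text
time_s: 27.0
position: [556.8, -197.8, 74.9]
orientation: [0.001, 0.057, 0.998, -0.0]
contact_force: [-1.8, 0.1, 3.5]
opening: 55.5
grasp_force: 12.0
```

```bash
python3 g.py 556 -198 147 570 222 245
```

```text
t 27.0 pos [ 556.8 -197.8   74.9] xaxis [-0.994  0.113 -0.002] yaxis [ 0.113  0.994 -0.   ] zaxis [ 0.002 -0.    -1.   ] open 55.5 F [-1.8  0.1  3.5] 12.01267099706456
[ 556. -198.  147.] rows 4 dp [0.01, -0.0, -0.9]
[570. 222. 245.] rows 22 dp [0.08, 0.95, -0.22]
```

Call:
arm_command([
  {"dp": [0, 0, 0], "dr": [0, 0, 0]},
  {"dp": [0, 0, 0], "dr": [0, 0, 0]},
  {"dp": [0, 0, 0], "dr": [0, 0, 0]},
  {"dp": [0, 0, -0.95], "dr": [0, 0, 0]},
  {"dp": [0, 0, -0.95], "dr": [0, 0, 0]},
  {"dp": [0, 0, -0.95], "dr": [0, 0, 0]},
  {"dp": [0, 0, -0.95], "dr": [0, 0, 0]},
  {"dp": [0.08, 0.95, -0.98], "dr": [0, 0, 0]},
  {"dp": [0.08, 0.95, -0.98], "dr": [0, 0, 0]},
  {"dp": [0.08, 0.95, -0.98], "dr": [0, 0, 0]},
  {"dp": [0.08, 0.95, -0.98], "dr": [0, 0, 0]},
  {"dp": [0.08, 0.95, -0.8], "dr": [0, 0, 0]},
  {"dp": [0.08, 0.95, 0], "dr": [0, 0, 0]},
  {"dp": [0.08, 0.95, 0], "dr": [0, 0, 0]},
  {"dp": [0.08, 0.95, 0], "dr": [0, 0, 0]},
  {"dp": [0.08, 0.95, 0], "dr": [0, 0, 0]},
  {"dp": [0.08, 0.95, 0], "dr": [0, 0, 0]},
  {"dp": [0.08, 0.95, 0], "dr": [0, 0, 0]},
  {"dp": [0.08, 0.95, 0], "dr": [0, 0, 0]},
  {"dp": [0.08, 0.95, 0], "dr": [0, 0, 0]},
], fingers=-1)

```text
time_s: 29.0
position: [563.3, 51.3, 244.0]
orientation: [0.0, 0.057, 0.998, 0.0]
contact_force: [-0.3, 0.1, -1.0]
opening: 91.9
grasp_force: 0.0
```

Call:
arm_command([
  {"dp": [0.08, 0.95, 0], "dr": [0, 0, 0]},
  {"dp": [0.08, 0.95, 0], "dr": [0, 0, 0]},
  {"dp": [0.08, 0.95, 0], "dr": [0, 0, 0]},
  {"dp": [0.08, 0.95, 0], "dr": [0, 0, 0]},
  {"dp": [0.08, 0.95, 0], "dr": [0, 0, 0]},
  {"dp": [0.08, 0.95, 0], "dr": [0, 0, 0]},
  {"dp": [0.08, 0.95, 0], "dr": [0, 0, 0]},
  {"dp": [0.08, 0.95, 0], "dr": [0, 0, 0]},
  {"dp": [0.08, 0.95, 0], "dr": [0, 0, 0]},
  {"dp": [0, 0, 0], "dr": [0, 0, 0]},
  {"dp": [0, 0, 0], "dr": [0, 0, 0]},
])

```text
time_s: 30.1
position: [568.4, 221.8, 243.8]
orientation: [-0.0, 0.056, 0.998, -0.0]
contact_force: [0.4, -0.3, 0.5]
opening: 91.9
grasp_force: 0.0
```

```bash
python3 g.py 570 222 245 570 222 184
python3 - <<'E'
from m import *
s=snapshot("top");run(s)
E
```

```text
t 30.1 pos [568.4 221.8 243.8] xaxis [-0.994  0.113  0.   ] yaxis [ 0.113  0.994 -0.001] zaxis [-0.    -0.001 -1.   ] open 91.9 F [ 0.4 -0.3  0.5] 0.0
[570. 222. 245.] rows 1 dp [-0.08, 0.02, -0.06]
[570. 222. 184.] rows 4 dp [-0.0, 0.0, 0.76]
hung
  n138 px[485.  90.] ctr(851,-555) r24 mean[ 852. -557.  224.] med z 224
talltop
  n86 px[352. 135.] ctr(754,-108) r34 mean[ 744. -104.  115.] med z 116
  n182 px[379. 159.] ctr(649,-198) r28 mean[ 649. -197.  113.] med z 113
  n187 px[381. 185.] ctr(556,-199) r28 mean[ 555. -199.  113.] med z 113
lowtop
  n41 px[261. 111.] ctr(875,236) r32 mean[862. 233.  74.] med z 76
  n29 px[304. 108.] ctr(877,69) r27 mean[870.  68.  73.] med z 73
  n31 px[329. 119.] ctr(829,-22) r25 mean[822. -22.  74.] med z 75
  n231 px[424. 176.] ctr(594,-365) r33 mean[ 594. -365.   70.] med z 70
  n255 px[218. 198.] ctr(532,388) r34 mean[532. 388.  71.] med z 71
  n241 px[424. 200.] ctr(503,-359) r33 mean[ 503. -359.   70.] med z 69
  n245 px[424. 225.] ctr(412,-351) r34 mean[ 413. -351.   70.] med z 70
  n262 px[219. 230.] ctr(414,381) r33 mean[413. 382.  71.] me
[... 1588 characters left out ...]
2. 108. 106.] med z 94
  n63 px[326. 191.] ctr(542,-6) r17 mean[538.  -5. 103.] med z 94
  n58 px[376. 192.] ctr(547,-194) r26 mean[ 536. -188.   73.] med z 74
  n43 px[225. 203.] ctr(523,377) r31 mean[514. 368.  53.] med z 54
  n393 px[289. 212.] ctr(474,139) r62 mean[466. 126. 110.] med z 108
  n298 px[179. 216.] ctr(471,530) r34 mean[469. 527.  63.] med z 64
  n74 px[320. 214.] ctr(459,19) r19 mean[457.  18.  98.] med z 99
  n91 px[307. 226.] ctr(423,67) r104 mean[421.  67.  60.] med z 61
  n312 px[171. 257.] ctr(324,554) r34 mean[322. 551.  64.] med z 65
  n296 px[201. 270.] ctr(276,446) r34 mean[277. 444.  64.] med z 65
  n192 px[237. 271.] ctr(259,316) r33 mean[268. 316.  66.] med z 65
```

Call:
arm_command([
  {"dp": [-0.07, 0, 0.6], "dr": [0, 0, 0]},
  {"dp": [0, 0, 0.8], "dr": [0, 0, 0]},
  {"dp": [0, 0, 0.8], "dr": [0, 0, 0]},
  {"dp": [0, 0, 0.75], "dr": [0, 0, 0]},
  {"dp": [0, 0, 0], "dr": [0, 0, 0]},
])

```text
time_s: 30.65
position: [568.5, 220.4, 182.3]
orientation: [-0.002, 0.057, 0.998, -0.001]
contact_force: [-1.5, 1.4, -0.2]
opening: 92.1
grasp_force: 0.0
```

Call:
arm_command([
  {"dp": [0, 0, 0], "dr": [0, 0, 0]},
  {"dp": [0, 0, 0], "dr": [0, 0, 0]},
  {"dp": [0, 0, 0], "dr": [0, 0, 0]},
  {"dp": [0, 0, 0], "dr": [0, 0, 0]},
  {"dp": [0, 0, 0], "dr": [0, 0, 0]},
  {"dp": [0, 0, 0], "dr": [0, 0, 0]},
  {"dp": [0, 0, 0], "dr": [0, 0, 0]},
], fingers=1)

```text
time_s: 31.35
position: [570.1, 222.2, 185.5]
orientation: [0.0, 0.057, 0.998, 0.0]
contact_force: [-0.8, 0.4, 2.3]
opening: 57.0
grasp_force: 12.0
```

```bash
python3 g.py 570 222 315 463 -195 315
```

```text
t 31.4 pos [570.1 222.2 185.5] xaxis [-0.994  0.113 -0.001] yaxis [0.113 0.994 0.001] zaxis [ 0.001  0.001 -1.   ] open 57.0 F [-0.8  0.4  2.3] 11.993589042685926
[570. 222. 315.] rows 7 dp [0.0, -0.0, -0.92]
[ 463. -195.  315.] rows 22 dp [0.13, -0.97, -0.0]
```

Call:
arm_command([
  {"dp": [0, 0, -0.6], "dr": [0, 0, 0]},
  {"dp": [0, 0, -0.98], "dr": [0, 0, 0]},
  {"dp": [0, 0, -0.98], "dr": [0, 0, 0]},
  {"dp": [0, 0, -0.98], "dr": [0, 0, 0]},
  {"dp": [0, 0, -0.98], "dr": [0, 0, 0]},
  {"dp": [0, 0, -0.98], "dr": [0, 0, 0]},
  {"dp": [0, 0, -0.98], "dr": [0, 0, 0]},
  {"dp": [0.13, -0.97, 0], "dr": [0, 0, 0]},
  {"dp": [0.13, -0.97, 0], "dr": [0, 0, 0]},
  {"dp": [0.13, -0.97, 0], "dr": [0, 0, 0]},
  {"dp": [0.13, -0.97, 0], "dr": [0, 0, 0]},
  {"dp": [0.13, -0.97, 0], "dr": [0, 0, 0]},
  {"dp": [0.13, -0.97, 0], "dr": [0, 0, 0]},
  {"dp": [0.13, -0.97, 0], "dr": [0, 0, 0]},
  {"dp": [0.13, -0.97, 0], "dr": [0, 0, 0]},
  {"dp": [0.13, -0.97, 0], "dr": [0, 0, 0]},
  {"dp": [0.13, -0.97, 0], "dr": [0, 0, 0]},
  {"dp": [0.13, -0.97, 0], "dr": [0, 0, 0]},
  {"dp": [0.13, -0.97, 0], "dr": [0, 0, 0]},
  {"dp": [0.13, -0.97, 0], "dr": [0, 0, 0]},
])

```text
time_s: 33.35
position: [507.1, -26.5, 314.6]
orientation: [0.0, 0.057, 0.998, 0.0]
contact_force: [-0.2, -0.2, -0.3]
opening: 56.6
grasp_force: 12.0
```

Call:
arm_command([
  {"dp": [0.13, -0.97, 0], "dr": [0, 0, 0]},
  {"dp": [0.13, -0.97, 0], "dr": [0, 0, 0]},
  {"dp": [0.13, -0.97, 0], "dr": [0, 0, 0]},
  {"dp": [0.13, -0.97, 0], "dr": [0, 0, 0]},
  {"dp": [0.13, -0.97, 0], "dr": [0, 0, 0]},
  {"dp": [0.13, -0.97, 0], "dr": [0, 0, 0]},
  {"dp": [0.13, -0.97, 0], "dr": [0, 0, 0]},
  {"dp": [0.13, -0.97, 0], "dr": [0, 0, 0]},
  {"dp": [0.13, -0.97, 0], "dr": [0, 0, 0]},
  {"dp": [0, 0, 0.9], "dr": [0, 0, 0]},
  {"dp": [0, 0, 0.9], "dr": [0, 0, 0]},
  {"dp": [0, 0, 0.9], "dr": [0, 0, 0]},
  {"dp": [0, 0, 0.9], "dr": [0, 0, 0]},
  {"dp": [0, 0, 0.9], "dr": [0, 0, 0]},
  {"dp": [0, 0, 0], "dr": [0, 0, 0]},
  {"dp": [0, 0, 0], "dr": [0, 0, 0]},
])

```text
time_s: 34.95
position: [464.5, -196.2, 224.9]
orientation: [-0.0, 0.057, 0.998, -0.0]
contact_force: [0.5, -0.0, -0.8]
opening: 56.9
grasp_force: 12.0
```

```bash
python3 g.py 463 -195 75
```

```text
t 35.0 pos [ 464.5 -196.2  224.9] xaxis [-0.994  0.114  0.   ] yaxis [ 0.114  0.994 -0.   ] zaxis [-0. -0. -1.] open 56.9 F [ 0.5 -0.  -0.8] 11.982139837928116
[ 463. -195.   75.] rows 8 dp [0.01, 0.01, 0.94]
```

Call:
arm_command([
  {"dp": [0.05, 0.05, 0.95], "dr": [0, 0, 0]},
  {"dp": [0, 0, 0.95], "dr": [0, 0, 0]},
  {"dp": [0, 0, 0.95], "dr": [0, 0, 0]},
  {"dp": [0, 0, 0.95], "dr": [0, 0, 0]},
  {"dp": [0, 0, 0.95], "dr": [0, 0, 0]},
  {"dp": [0, 0, 0.95], "dr": [0, 0, 0]},
  {"dp": [0, 0, 0.8], "dr": [0, 0, 0]},
  {"dp": [0, 0, 0.4], "dr": [0, 0, 0]},
  {"dp": [0, 0, 0.3], "dr": [0, 0, 0]},
  {"dp": [0, 0, 0.2], "dr": [0, 0, 0]},
  {"dp": [0, 0, 0.1], "dr": [0, 0, 0]},
  {"dp": [0, 0, 0], "dr": [0, 0, 0]},
])

```text
time_s: 36.15
position: [464.5, -195.1, 75.4]
orientation: [0.001, 0.057, 0.998, -0.0]
contact_force: [0.1, -0.6, 1.5]
opening: 56.5
grasp_force: 12.0
```

```bash
python3 g.py 463 -195 200 413 382 200
```

```text
t 36.1 pos [ 464.5 -195.1   75.4] xaxis [-0.994  0.113 -0.002] yaxis [ 0.113  0.994 -0.   ] zaxis [ 0.001 -0.    -1.   ] open 56.5 F [ 0.1 -0.6  1.5] 12.000558944419026
[ 463. -195.  200.] rows 7 dp [0.01, -0.0, -0.89]
[413. 382. 200.] rows 29 dp [0.2, 0.98, -0.0]
```

Call:
arm_command([
  {"dp": [0, 0, 0], "dr": [0, 0, 0]},
  {"dp": [0, 0, 0], "dr": [0, 0, 0]},
  {"dp": [0, 0, 0], "dr": [0, 0, 0]},
  {"dp": [0, 0, -0.95], "dr": [0, 0, 0]},
  {"dp": [0, 0, -0.95], "dr": [0, 0, 0]},
  {"dp": [0, 0, -0.95], "dr": [0, 0, 0]},
  {"dp": [0, 0, -0.95], "dr": [0, 0, 0]},
  {"dp": [0.2, 0.98, -0.85], "dr": [0, 0, 0]},
  {"dp": [0.2, 0.98, -0.85], "dr": [0, 0, 0]},
  {"dp": [0.2, 0.98, -0.85], "dr": [0, 0, 0]},
  {"dp": [0.2, 0.98, 0], "dr": [0, 0, 0]},
  {"dp": [0.2, 0.98, 0], "dr": [0, 0, 0]},
  {"dp": [0.2, 0.98, 0], "dr": [0, 0, 0]},
  {"dp": [0.2, 0.98, 0], "dr": [0, 0, 0]},
  {"dp": [0.2, 0.98, 0], "dr": [0, 0, 0]},
  {"dp": [0.2, 0.98, 0], "dr": [0, 0, 0]},
  {"dp": [0.2, 0.98, 0], "dr": [0, 0, 0]},
  {"dp": [0.2, 0.98, 0], "dr": [0, 0, 0]},
  {"dp": [0.2, 0.98, 0], "dr": [0, 0, 0]},
  {"dp": [0.2, 0.98, 0], "dr": [0, 0, 0]},
], fingers=-1)

```text
time_s: 38.15
position: [440.9, 65.2, 201.7]
orientation: [0.0, 0.057, 0.998, 0.0]
contact_force: [0.3, -0.7, 0.1]
opening: 92.1
grasp_force: 0.0
```

```bash
python3 g.py 413 382 200
python3 - <<'E'
from m import *
s=snapshot("top");save(s,"pics/top2.png",(180,90,480,290),2.6);run(s)
E
```

```text
t 38.1 pos [440.9  65.2 201.7] xaxis [-0.994  0.113 -0.   ] yaxis [0.113 0.994 0.   ] zaxis [ 0.  0. -1.] open 92.1 F [ 0.3 -0.7  0.1] 0.0
[413. 382. 200.] rows 16 dp [0.2, 0.97, 0.01]
hung
  n139 px[485.  90.] ctr(853,-557) r24 mean[ 852. -557.  223.] med z 224
talltop
  n91 px[352. 134.] ctr(756,-110) r33 mean[ 746. -105.  115.] med z 115
  n183 px[379. 159.] ctr(649,-198) r28 mean[ 649. -197.  113.] med z 114
  n188 px[381. 185.] ctr(555,-199) r28 mean[ 555. -199.  113.] med z 113
  n194 px[382. 210.] ctr(465,-197) r28 mean[ 463. -197.  114.] med z 114
lowtop
  n51 px[261. 111.] ctr(864,232) r34 mean[860. 233.  74.] med z 74
  n35 px[304. 108.] ctr(880,68) r29 mean[871.  68.  74.] med z 74
  n31 px[328. 119.] ctr(833,-22) r25 mean[822. -21.  72.] med z 71
  n237 px[423. 176.] ctr(595,-364) r34 mean[ 593. -364.   70.] med z 70
  n256 px[218. 198.] ctr(533,388) r34 mean[532. 387.  71.] med z 71
  n247 px[424. 200.] ctr(504,-359) r34 mean[ 503. -358.   70.] med z 70
  n255 px[424. 225.] ctr(414,-352) r33 mean[ 413. -351.   70.] med z 69
  n267 px[219. 230.] ctr(414,382) r33 mean[413.
[... 1807 characters left out ...]
5.  108.] med z 124
  n73 px[263. 185.] ctr(572,225) r20 mean[565. 221. 107.] med z 94
  n65 px[326. 191.] ctr(542,-5) r17 mean[538.  -5. 102.] med z 92
  n61 px[376. 192.] ctr(546,-192) r25 mean[ 536. -187.   70.] med z 70
  n41 px[224. 204.] ctr(520,376) r30 mean[513. 368.  55.] med z 55
  n301 px[180. 216.] ctr(471,530) r34 mean[469. 527.  63.] med z 65
  n44 px[376. 217.] ctr(452,-185) r23 mean[ 445. -182.   72.] med z 72
  n61 px[267. 223.] ctr(438,211) r68 mean[438. 212.  60.] med z 63
  n315 px[171. 258.] ctr(322,554) r33 mean[322. 551.  64.] med z 65
  n295 px[201. 269.] ctr(276,446) r34 mean[277. 443.  64.] med z 65
  n205 px[238. 271.] ctr(259,316) r33 mean[268. 314.  65.] med z 65
```

View pics/top2.png

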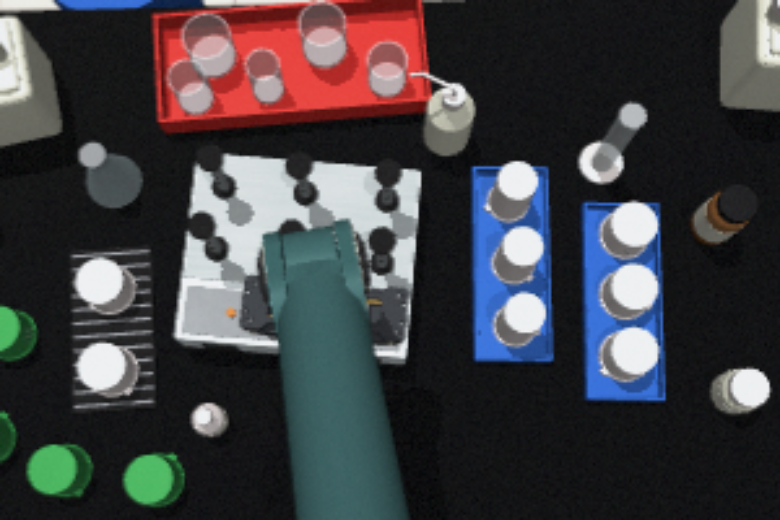

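Both trays are full (px 500,250 and 628,290) and all pegs are free. The wet beakers are still on the mat at px (101,283) and (105,368). Next is the first wet one.

Call:
arm_command([
  {"dp": [0.2, 0.97, 0], "dr": [0, 0, 0]},
  {"dp": [0.2, 0.97, 0], "dr": [0, 0, 0]},
  {"dp": [0.2, 0.97, 0], "dr": [0, 0, 0]},
  {"dp": [0.2, 0.97, 0], "dr": [0, 0, 0]},
  {"dp": [0.2, 0.97, 0], "dr": [0, 0, 0]},
  {"dp": [0.2, 0.97, 0], "dr": [0, 0, 0]},
  {"dp": [0.2, 0.97, 0], "dr": [0, 0, 0]},
  {"dp": [0.2, 0.97, 0], "dr": [0, 0, 0]},
  {"dp": [0.2, 0.97, 0], "dr": [0, 0, 0]},
  {"dp": [0.2, 0.97, 0], "dr": [0, 0, 0]},
  {"dp": [0.2, 0.97, 0], "dr": [0, 0, 0]},
  {"dp": [0.2, 0.97, 0], "dr": [0, 0, 0]},
  {"dp": [0.2, 0.97, 0.4], "dr": [0, 0, 0]},
  {"dp": [0.2, 0.97, 0.8], "dr": [0, 0, 0]},
  {"dp": [0.2, 0.97, 0.9], "dr": [0, 0, 0]},
  {"dp": [0.2, 0.97, 0.9], "dr": [0, 0, 0]},
  {"dp": [0, 0, 0.5], "dr": [0, 0, 0]},
  {"dp": [0, 0, 0], "dr": [0, 0, 0]},
  {"dp": [0, 0, 0], "dr": [0, 0, 0]},
])

```text
time_s: 40.1
position: [413.1, 378.8, 131.6]
orientation: [0.0, 0.057, 0.998, -0.0]
contact_force: [0.1, -0.0, 0.4]
opening: 91.7
grasp_force: 0.0
```

```bash
python3 g.py 413.5 382 34
python3 - <<'E'
from m import *
s=snapshot("scene");save(s,"pics/w1.png",(360,190,520,310),4)
P=cloud(s);f=s["frame"].astype(int)
w=(f.min(-1)>110)&(f.max(-1)-f.min(-1)<50)&(P[...,2]>64)&(P[...,2]<80)&(P[...,0]>350)&(P[...,0]<620)&(P[...,1]>290)&(P[...,1]<480)
blobs(P,w)
E
```

```text
t 40.1 pos [413.1 378.8 131.6] xaxis [-0.993  0.115 -0.   ] yaxis [ 0.115  0.993 -0.001] zaxis [ 0.    -0.001 -1.   ] open 91.7 F [ 0.1 -0.   0.4] 0.0
[413.5 382.   34. ] rows 5 dp [-0.0, 0.03, 0.98]
  n241 px[426. 240.] ctr(416,386) r35 mean[419. 385.  71.] med z 71
  n279 px[409. 261.] ctr(535,389) r34 mean[538. 391.  71.] med z 71
```

View pics/w1.png

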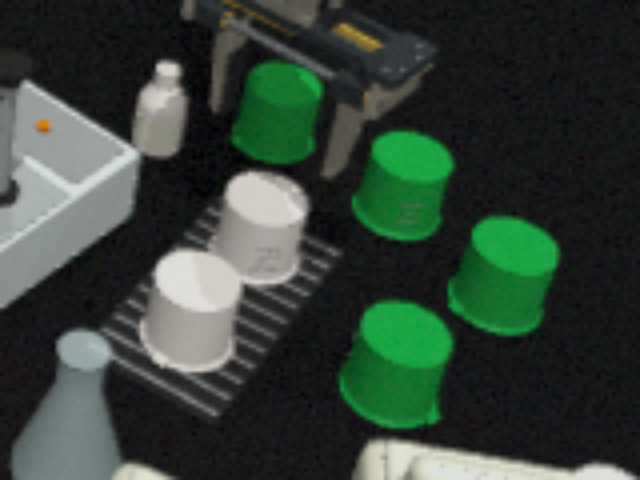

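Both wet beakers are unmoved (px 263,225 and 195,310), with the open fingers above the near one.

Call:
arm_command([
  {"dp": [-0.05, 0.16, 0.95], "dr": [0, 0, 0]},
  {"dp": [0, 0, 0.95], "dr": [0, 0, 0]},
  {"dp": [0, 0, 0.95], "dr": [0, 0, 0]},
  {"dp": [0, 0, 0.95], "dr": [0, 0, 0]},
  {"dp": [0, 0, 0.7], "dr": [0, 0, 0]},
  {"dp": [0, 0, 0.3], "dr": [0, 0, 0]},
  {"dp": [0, 0, 0], "dr": [0, 0, 0]},
])

```text
time_s: 40.85
position: [414.0, 382.7, 35.4]
orientation: [-0.0, 0.057, 0.998, -0.0]
contact_force: [0.6, -0.7, -0.3]
opening: 91.7
grasp_force: 0.0
```

Call:
arm_command([
  {"dp": [0, 0, 0], "dr": [0, 0, 0]},
  {"dp": [0, 0, 0], "dr": [0, 0, 0]},
  {"dp": [0, 0, 0], "dr": [0, 0, 0]},
  {"dp": [0, 0, 0], "dr": [0, 0, 0]},
  {"dp": [0, 0, 0], "dr": [0, 0, 0]},
  {"dp": [0, 0, 0], "dr": [0, 0, 0]},
], fingers=1)

```text
time_s: 41.45
position: [414.3, 383.6, 36.2]
orientation: [0.0, 0.057, 0.998, 0.001]
contact_force: [-0.5, -0.3, 5.4]
opening: 66.8
grasp_force: 12.0
```

```bash
python3 g.py 413.5 382 105 646 98 280 646 98 186
```

```text
t 41.5 pos [414.3 383.6  36.2] xaxis [-0.994  0.113 -0.001] yaxis [0.113 0.994 0.001] zaxis [ 0.001  0.001 -1.   ] open 66.8 F [-0.5 -0.3  5.4] 12.038418191950768
[413.5 382.  105. ] rows 4 dp [0.01, -0.02, -0.86]
[646.  98. 280.] rows 14 dp [-0.94, -0.91, -0.63]
[646.  98. 186.] rows 5 dp [0.0, -0.0, 0.94]
```

Call:
arm_command([
  {"dp": [0, 0, -0.5], "dr": [0, 0, 0]},
  {"dp": [0, 0, -0.95], "dr": [0, 0, 0]},
  {"dp": [0, 0, -0.95], "dr": [0, 0, 0]},
  {"dp": [0, 0, -0.95], "dr": [0, 0, 0]},
  {"dp": [0, 0, -0.95], "dr": [0, 0, 0]},
  {"dp": [0, 0, -0.95], "dr": [0, 0, 0]},
  {"dp": [0, 0, -0.95], "dr": [0, 0, 0]},
  {"dp": [-0.94, -0.91, -0.98], "dr": [0, 0, 0]},
  {"dp": [-0.94, -0.91, -0.98], "dr": [0, 0, 0]},
  {"dp": [-0.94, -0.91, -0.98], "dr": [0, 0, 0]},
  {"dp": [-0.94, -0.91, -0.98], "dr": [0, 0, 0]},
  {"dp": [-0.94, -0.91, -0.98], "dr": [0, 0, 0]},
  {"dp": [-0.94, -0.91, -0.98], "dr": [0, 0, 0]},
  {"dp": [-0.94, -0.91, 0], "dr": [0, 0, 0]},
  {"dp": [-0.94, -0.91, 0], "dr": [0, 0, 0]},
  {"dp": [-0.94, -0.91, 0], "dr": [0, 0, 0]},
  {"dp": [-0.94, -0.91, 0], "dr": [0, 0, 0]},
  {"dp": [-0.94, -0.91, 0], "dr": [0, 0, 0]},
  {"dp": [-0.94, -0.91, 0], "dr": [0, 0, 0]},
  {"dp": [-0.94, -0.91, 0], "dr": [0, 0, 0]},
])

```text
time_s: 43.45
position: [630.0, 119.4, 277.2]
orientation: [-0.0, 0.057, 0.998, -0.0]
contact_force: [0.2, 0.6, -0.4]
opening: 66.5
grasp_force: 12.0
```

Call:
arm_command([
  {"dp": [-0.94, -0.91, 0], "dr": [0, 0, 0]},
  {"dp": [0, 0, 0], "dr": [0, 0, 0]},
  {"dp": [0, 0, 0], "dr": [0, 0, 0]},
  {"dp": [0, 0, 0], "dr": [0, 0, 0]},
])

```text
time_s: 43.85
position: [645.8, 101.5, 277.1]
orientation: [-0.0, 0.056, 0.998, 0.0]
contact_force: [-0.1, 0.3, -0.5]
opening: 66.7
grasp_force: 12.0
```

```bash
python3 g.py 646 98 260 646 98 188
```

```text
t 43.9 pos [645.8 101.5 277.1] xaxis [-0.994  0.112  0.001] yaxis [0.112 0.994 0.001] zaxis [-0.001  0.001 -1.   ] open 66.7 F [-0.1  0.3 -0.5] 11.993036535568535
[646.  98. 260.] rows 1 dp [-0.03, -0.18, 0.85]
[646.  98. 188.] rows 4 dp [-0.0, -0.0, 0.9]
```

Call:
arm_command([
  {"dp": [0, -0.18, 0.4], "dr": [0, 0, 0]},
  {"dp": [0, 0, 0.8], "dr": [0, 0, 0]},
  {"dp": [0, 0, 0.9], "dr": [0, 0, 0]},
  {"dp": [0, 0, 0.9], "dr": [0, 0, 0]},
  {"dp": [0, 0, 0.7], "dr": [0, 0, 0]},
  {"dp": [0, 0, 0.4], "dr": [0, 0, 0]},
  {"dp": [0, 0, 0.2], "dr": [0, 0, 0]},
  {"dp": [0, 0, 0.1], "dr": [0, 0, 0]},
  {"dp": [0, 0, 0], "dr": [0, 0, 0]},
])

```text
time_s: 44.75
position: [646.5, 96.6, 189.6]
orientation: [0.0, 0.057, 0.998, 0.0]
contact_force: [0.7, -0.1, -0.9]
opening: 66.9
grasp_force: 12.0
```

```bash
python3 g.py 646 98 250 533 388 250 533 388 120
```

```text
t 44.8 pos [646.5  96.6 189.6] xaxis [-0.994  0.113 -0.001] yaxis [0.113 0.994 0.   ] zaxis [ 0.001  0.    -1.   ] open 66.9 F [ 0.7 -0.1 -0.9] 11.992950865533203
[646.  98. 250.] rows 4 dp [0.01, 0.02, -0.76]
[533. 388. 250.] rows 15 dp [0.48, 0.92, -0.0]
[533. 388. 120.] rows 7 dp [0.0, -0.0, 0.93]
```

Call:
arm_command([
  {"dp": [0, 0, 0.07], "dr": [0, 0, 0]},
  {"dp": [0, 0, 0], "dr": [0, 0, 0]},
  {"dp": [0, 0, 0], "dr": [0, 0, 0]},
  {"dp": [0, 0, 0], "dr": [0, 0, 0]},
  {"dp": [0, 0, -0.6], "dr": [0, 0, 0]},
  {"dp": [0, 0, -0.9], "dr": [0, 0, 0]},
  {"dp": [0, 0, -0.9], "dr": [0, 0, 0]},
  {"dp": [0, 0, -0.8], "dr": [0, 0, 0]},
  {"dp": [0.48, 0.92, 0], "dr": [0, 0, 0]},
  {"dp": [0.48, 0.92, 0], "dr": [0, 0, 0]},
  {"dp": [0.48, 0.92, 0], "dr": [0, 0, 0]},
  {"dp": [0.48, 0.92, 0], "dr": [0, 0, 0]},
  {"dp": [0.48, 0.92, 0], "dr": [0, 0, 0]},
  {"dp": [0.48, 0.92, 0], "dr": [0, 0, 0]},
  {"dp": [0.48, 0.92, 0], "dr": [0, 0, 0]},
  {"dp": [0.48, 0.92, 0], "dr": [0, 0, 0]},
  {"dp": [0.48, 0.92, 0], "dr": [0, 0, 0]},
  {"dp": [0.48, 0.92, 0], "dr": [0, 0, 0]},
  {"dp": [0.48, 0.92, 0], "dr": [0, 0, 0]},
  {"dp": [0, 0, 0], "dr": [0, 0, 0]},
], fingers=-1)

```text
time_s: 46.75
position: [562.7, 313.3, 252.6]
orientation: [-0.0, 0.054, 0.999, 0.001]
contact_force: [-0.8, 1.0, 0.4]
opening: 91.9
grasp_force: 0.0
```

```bash
cat > w.py <<'E'
from m import *
for c in("scene","top"):
    s=snapshot(c);print(c)
    P=cloud(s);f=s["frame"].astype(int)
    g=(f.min(-1)>110)&(f.max(-1)-f.min(-1)<50)&(P[...,0]>350)&(P[...,0]<720)
    blobs(P,g&(P[...,2]>60)&(P[...,2]<82)&(P[...,1]>270)&(P[...,1]<520))
    blobs(P,g&(P[...,2]>212)&(P[...,2]<236)&(P[...,1]<270)&(P[...,1]>-60))
E
python3 w.py; python3 g.py 533 388 130
```

```text
scene
  n90 px[384. 238.] ctr(508,275) r54 mean[505. 276.  71.] med z 71
  n302 px[409. 261.] ctr(535,390) r35 mean[540. 392.  70.] med z 71
  n53 px[380. 296.] ctr(711,400) r13 mean[712. 403.  72.] med z 74
  n263 px[314. 200.] ctr(648,96) r35 mean[652. 100. 222.] med z 223
top
  n303 px[296. 153.] ctr(645,95) r34 mean[645.  95. 223.] med z 223
t 46.9 pos [564.5 309.2 252.4] xaxis [-0.994  0.113 -0.001] yaxis [ 0.113  0.994 -0.   ] zaxis [ 0.001 -0.    -1.   ] open 91.8 F [ 0.3 -0.1  0.5] 0.0
[533. 388. 130.] rows 7 dp [0.29, 0.53, 0.87]
```

Call:
arm_command([
  {"dp": [0.5, 0.93, 0], "dr": [0, 0, 0]},
  {"dp": [0.5, 0.93, 0.5], "dr": [0, 0, 0]},
  {"dp": [0.5, 0.93, 0.95], "dr": [0, 0, 0]},
  {"dp": [0.5, 0.93, 0.95], "dr": [0, 0, 0]},
  {"dp": [0, 0, 0.95], "dr": [0, 0, 0]},
  {"dp": [0, 0, 0.95], "dr": [0, 0, 0]},
  {"dp": [0, 0, 0.95], "dr": [0, 0, 0]},
  {"dp": [0, 0, 0.95], "dr": [0, 0, 0]},
  {"dp": [0, 0, 0], "dr": [0, 0, 0]},
  {"dp": [0, 0, 0], "dr": [0, 0, 0]},
])

```text
time_s: 47.85
position: [534.0, 386.8, 128.3]
orientation: [0.0, 0.058, 0.998, -0.0]
contact_force: [0.1, 0.5, 0.4]
opening: 91.9
grasp_force: 0.0
```

```bash
python3 w.py; python3 g.py 533 388 35
```

```text
scene
  n95 px[384. 238.] ctr(507,275) r57 mean[504. 276.  72.] med z 72
  n306 px[409. 261.] ctr(536,391) r35 mean[540. 392.  70.] med z 71
  n63 px[380. 296.] ctr(711,399) r15 mean[712. 402.  71.] med z 71
  n268 px[314. 200.] ctr(648,97) r34 mean[652. 100. 222.] med z 222
top
  n94 px[219. 201.] ctr(525,385) r27 mean[518. 386.  71.] med z 71
  n302 px[296. 153.] ctr(646,95) r33 mean[645.  95. 223.] med z 223
t 48.0 pos [534.1 387.8 129.3] xaxis [-0.993  0.114 -0.002] yaxis [0.114 0.993 0.001] zaxis [ 0.002  0.001 -1.   ] open 91.9 F [-0.3  0.1  0.5] 0.0
[533. 388.  35.] rows 5 dp [0.01, -0.0, 0.94]
```

Call:
arm_command([
  {"dp": [0.05, 0, 0.95], "dr": [0, 0, 0]},
  {"dp": [0, 0, 0.95], "dr": [0, 0, 0]},
  {"dp": [0, 0, 0.95], "dr": [0, 0, 0]},
  {"dp": [0, 0, 0.95], "dr": [0, 0, 0]},
  {"dp": [0, 0, 0.6], "dr": [0, 0, 0]},
  {"dp": [0, 0, 0.3], "dr": [0, 0, 0]},
  {"dp": [0, 0, 0], "dr": [0, 0, 0]},
])

```text
time_s: 48.65
position: [531.9, 388.1, 33.7]
orientation: [-0.0, 0.057, 0.998, -0.0]
contact_force: [-0.1, 0.6, -0.6]
opening: 92.4
grasp_force: 0.0
```

Call:
arm_command([
  {"dp": [0, 0, 0], "dr": [0, 0, 0]},
  {"dp": [0, 0, 0], "dr": [0, 0, 0]},
  {"dp": [0, 0, 0], "dr": [0, 0, 0]},
  {"dp": [0, 0, 0], "dr": [0, 0, 0]},
  {"dp": [0, 0, 0], "dr": [0, 0, 0]},
  {"dp": [0, 0, 0], "dr": [0, 0, 0]},
], fingers=1)

```text
time_s: 49.25
position: [532.3, 388.7, 34.6]
orientation: [0.0, 0.057, 0.998, 0.001]
contact_force: [-0.6, 0.7, 5.2]
opening: 67.4
grasp_force: 12.0
```

```bash
python3 g.py 533 388 280 658.5 212 280 658.5 212 187
```

```text
t 49.2 pos [532.3 388.7  34.6] xaxis [-0.994  0.113 -0.001] yaxis [0.113 0.994 0.001] zaxis [ 0.001  0.001 -1.   ] open 67.4 F [-0.6  0.7  5.2] 12.03347529284656
[533. 388. 280.] rows 13 dp [-0.0, -0.0, -0.94]
[658.5 212.  280. ] rows 9 dp [-0.8, -0.89, -0.0]
[658.5 212.  187. ] rows 5 dp [0.0, -0.0, 0.93]
```

Call:
arm_command([
  {"dp": [0, 0, -0.5], "dr": [0, 0, 0]},
  {"dp": [0, 0, -0.95], "dr": [0, 0, 0]},
  {"dp": [0, 0, -0.98], "dr": [0, 0, 0]},
  {"dp": [0, 0, -0.98], "dr": [0, 0, 0]},
  {"dp": [0, 0, -0.98], "dr": [0, 0, 0]},
  {"dp": [0, 0, -0.98], "dr": [0, 0, 0]},
  {"dp": [0, 0, -0.98], "dr": [0, 0, 0]},
  {"dp": [0, 0, -0.98], "dr": [0, 0, 0]},
  {"dp": [0, 0, -0.98], "dr": [0, 0, 0]},
  {"dp": [0, 0, -0.98], "dr": [0, 0, 0]},
  {"dp": [-0.8, -0.89, -0.98], "dr": [0, 0, 0]},
  {"dp": [-0.8, -0.89, -0.98], "dr": [0, 0, 0]},
  {"dp": [-0.8, -0.89, -0.98], "dr": [0, 0, 0]},
  {"dp": [-0.8, -0.89, 0], "dr": [0, 0, 0]},
  {"dp": [-0.8, -0.89, 0], "dr": [0, 0, 0]},
  {"dp": [-0.8, -0.89, 0], "dr": [0, 0, 0]},
  {"dp": [-0.8, -0.89, 0], "dr": [0, 0, 0]},
  {"dp": [-0.8, -0.89, 0], "dr": [0, 0, 0]},
  {"dp": [-0.8, -0.89, 0], "dr": [0, 0, 0]},
  {"dp": [0, 0, 0], "dr": [0, 0, 0]},
])

```text
time_s: 51.25
position: [658.3, 207.7, 278.3]
orientation: [0.0, 0.06, 0.998, -0.002]
contact_force: [-0.1, -0.1, -0.6]
opening: 67.5
grasp_force: 12.0
```

Call:
arm_command([
  {"dp": [0, 0, 0], "dr": [0, 0, 0]},
  {"dp": [0, 0, 0], "dr": [0, 0, 0]},
])

```text
time_s: 51.45
position: [655.9, 214.3, 278.3]
orientation: [-0.0, 0.056, 0.998, 0.0]
contact_force: [0.5, 0.2, 0.2]
opening: 67.6
grasp_force: 12.0
```

```bash
python3 g.py 658.5 212 187
```

```text
t 51.5 pos [655.9 214.3 278.3] xaxis [-0.994  0.111  0.001] yaxis [0.111 0.994 0.001] zaxis [-0.001  0.001 -1.   ] open 67.6 F [0.5 0.2 0.2] 11.993931597098708
[658.5 212.  187. ] rows 5 dp [-0.03, -0.02, 0.91]
```

Call:
arm_command([
  {"dp": [-0.08, -0.05, 0.5], "dr": [0, 0, 0]},
  {"dp": [0, 0, 0.8], "dr": [0, 0, 0]},
  {"dp": [0, 0, 0.9], "dr": [0, 0, 0]},
  {"dp": [0, 0, 0.9], "dr": [0, 0, 0]},
  {"dp": [0, 0, 0.7], "dr": [0, 0, 0]},
  {"dp": [0, 0, 0.4], "dr": [0, 0, 0]},
  {"dp": [0, 0, 0.2], "dr": [0, 0, 0]},
  {"dp": [0, 0, 0.15], "dr": [0, 0, 0]},
  {"dp": [0, 0, 0], "dr": [0, 0, 0]},
])

```text
time_s: 52.35
position: [658.4, 211.6, 187.5]
orientation: [0.0, 0.057, 0.998, 0.0]
contact_force: [-0.9, -0.5, -0.1]
opening: 67.9
grasp_force: 12.0
```

```bash
python3 g.py 658 212 250 462 120 250 462 120 200
```

```text
t 52.4 pos [658.4 211.6 187.5] xaxis [-0.994  0.113 -0.   ] yaxis [0.113 0.994 0.   ] zaxis [ 0.  0. -1.] open 67.9 F [-0.9 -0.5 -0.1] 11.993789146654308
[658. 212. 250.] rows 4 dp [0.01, 0.0, -0.78]
[462. 120. 250.] rows 10 dp [0.92, -0.57, -0.0]
[462. 120. 200.] rows 3 dp [0.0, -0.0, 0.83]
```

Call:
arm_command([
  {"dp": [0, 0, 0], "dr": [0, 0, 0]},
  {"dp": [0, 0, 0], "dr": [0, 0, 0]},
  {"dp": [0, 0, 0], "dr": [0, 0, 0]},
  {"dp": [0, 0, 0], "dr": [0, 0, 0]},
  {"dp": [0, 0, -0.6], "dr": [0, 0, 0]},
  {"dp": [0, 0, -0.9], "dr": [0, 0, 0]},
  {"dp": [0, 0, -0.9], "dr": [0, 0, 0]},
  {"dp": [0, 0, -0.8], "dr": [0, 0, 0]},
  {"dp": [0.92, -0.65, 0], "dr": [0, 0, 0]},
  {"dp": [0.92, -0.65, 0], "dr": [0, 0, 0]},
  {"dp": [0.92, -0.65, 0], "dr": [0, 0, 0]},
  {"dp": [0.92, -0.65, 0], "dr": [0, 0, 0]},
  {"dp": [0.92, -0.65, 0], "dr": [0, 0, 0]},
  {"dp": [0.92, -0.65, 0], "dr": [0, 0, 0]},
  {"dp": [0.92, -0.65, 0], "dr": [0, 0, 0]},
  {"dp": [0.92, -0.65, 0], "dr": [0, 0, 0]},
  {"dp": [0.92, -0.65, 0], "dr": [0, 0, 0]},
  {"dp": [0.92, -0.65, 0], "dr": [0, 0, 0]},
  {"dp": [0, 0, 0], "dr": [0, 0, 0]},
  {"dp": [0, 0, 0], "dr": [0, 0, 0]},
], fingers=-1)

```text
time_s: 54.35
position: [461.5, 103.6, 252.4]
orientation: [0.001, 0.057, 0.998, 0.001]
contact_force: [0.5, 0.3, -0.1]
opening: 91.9
grasp_force: 0.0
```

```bash
python3 w.py; python3 g.py 464 98 250 464 98 144 471 178 144
python3 - <<'E'
from h import *
s=snapshot("scene");save(s,"pics/sw2.png",(260,150,420,270),4)
E
```

```text
scene
  n108 px[383. 238.] ctr(509,276) r59 mean[504. 276.  71.] med z 72
  n58 px[380. 296.] ctr(710,398) r15 mean[713. 402.  73.] med z 73
  n268 px[314. 200.] ctr(649,97) r34 mean[652. 100. 222.] med z 223
  n317 px[340. 218.] ctr(661,213) r35 mean[665. 214. 222.] med z 222
top
  n298 px[261. 150.] ctr(658,210) r33 mean[658. 210. 223.] med z 223
  n288 px[296. 153.] ctr(645,95) r34 mean[646.  94. 223.] med z 223
t 54.5 pos [461.8 103.8 251.9] xaxis [-0.994  0.113 -0.001] yaxis [0.113 0.994 0.001] zaxis [ 0.001  0.    -1.   ] open 91.9 F [ 0.2  0.2 -1.3] 0.0
[464.  98. 250.] rows 1 dp [-0.14, -0.28, 0.09]
[464.  98. 144.] rows 6 dp [0.0, -0.0, 0.88]
[471. 178. 144.] rows 5 dp [0.02, 0.8, 0.0]
```

View pics/sw2.png

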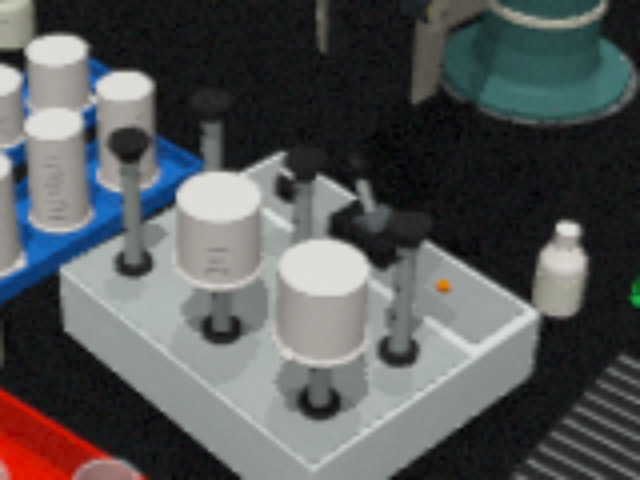

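Both rinsed beakers hang level (px 220,230 and 322,300), and the lever still leans right (ball at px 358,162). Now I'll switch it on.

Call:
arm_command([
  {"dp": [-0.14, -0.28, 0], "dr": [0, 0, 0]},
  {"dp": [0, 0, 0.88], "dr": [0, 0, 0]},
  {"dp": [0, 0, 0.9], "dr": [0, 0, 0]},
  {"dp": [0, 0, 0.9], "dr": [0, 0, 0]},
  {"dp": [0, 0, 0.9], "dr": [0, 0, 0]},
  {"dp": [0, 0, 0.9], "dr": [0, 0, 0]},
  {"dp": [0, 0, 0.88], "dr": [0, 0, 0]},
  {"dp": [0, 0.7, 0], "dr": [0, 0, 0]},
  {"dp": [0, 0.7, 0], "dr": [0, 0, 0]},
  {"dp": [0, 0.7, 0], "dr": [0, 0, 0]},
  {"dp": [0, 0.7, 0], "dr": [0, 0, 0]},
  {"dp": [0, 0.6, 0], "dr": [0, 0, 0]},
  {"dp": [0, 0.4, 0], "dr": [0, 0, 0]},
  {"dp": [0, 0.2, 0], "dr": [0, 0, 0]},
  {"dp": [0, 0, 0], "dr": [0, 0, 0]},
])

```text
time_s: 56.0
position: [471.8, 177.7, 144.1]
orientation: [-0.0, 0.056, 0.998, 0.0]
contact_force: [0.3, 0.1, -0.2]
opening: 91.9
grasp_force: 0.0
```

```bash
python3 g.py 471 178 144
```

```text
t 56.0 pos [471.8 177.7 144.1] xaxis [-0.994  0.112  0.   ] yaxis [0.112 0.994 0.   ] zaxis [-0.  0. -1.] open 91.9 F [ 0.3  0.1 -0.2] 0.0
[471. 178. 144.] rows 1 dp [0.04, 0.01, 0.0]
```

Call:
arm_command([
  {"dp": [0, -0.5, 0], "dr": [0, 0, 0]},
  {"dp": [0, 0, -0.9], "dr": [0, 0, 0]},
  {"dp": [0, 0, -0.9], "dr": [0, 0, 0]},
  {"dp": [0, 0, -0.9], "dr": [0, 0, 0]},
  {"dp": [0, 0, -0.9], "dr": [0, 0, 0]},
  {"dp": [0, 0, -0.9], "dr": [0, 0, 0]},
  {"dp": [0.9, 0.9, -0.5], "dr": [0, 0, 0]},
  {"dp": [0.5, 0.9, 0], "dr": [0, 0, 0]},
  {"dp": [0, 0.9, 0], "dr": [0, 0, 0]},
  {"dp": [0, 0.9, 0], "dr": [0, 0, 0]},
  {"dp": [0, 0.9, 0], "dr": [0, 0, 0]},
  {"dp": [0, 0.9, 0], "dr": [0, 0, 0]},
  {"dp": [0, 0.9, 0], "dr": [0, 0, 0]},
  {"dp": [0, 0.9, 0], "dr": [0, 0, 0]},
  {"dp": [0, 0.9, 0], "dr": [0, 0, 0]},
  {"dp": [0, 0, 0], "dr": [0, 0, 0]},
])

```text
time_s: 57.6
position: [460.9, 334.1, 243.8]
orientation: [-0.0, 0.055, 0.998, 0.0]
contact_force: [-0.4, -0.6, -0.3]
opening: 91.9
grasp_force: 0.0
```

```bash
python3 - <<'E'
from m import *
s=snapshot("top");P=run(s);save(s,"pics/end.png",(180,90,480,290),2.6)
f=s["frame"].astype(int)
m=(P[...,2]>142)&(P[...,2]<175)&(abs(P[...,0]-468)<25)&(abs(P[...,1]-118)<60);blobs(P,m,4)
E
```

```text
hung
  n137 px[485.  90.] ctr(853,-557) r24 mean[ 853. -557.  224.] med z 224
  n297 px[261. 150.] ctr(659,211) r34 mean[658. 210. 223.] med z 223
  n300 px[293. 150.] ctr(655,105) r34 mean[655. 104. 223.] med z 223
talltop
  n94 px[352. 134.] ctr(756,-109) r33 mean[ 745. -105.  115.] med z 115
  n180 px[379. 159.] ctr(650,-197) r28 mean[ 649. -197.  113.] med z 114
  n189 px[381. 185.] ctr(555,-200) r28 mean[ 555. -199.  113.] med z 114
  n196 px[381. 210.] ctr(464,-197) r28 mean[ 463. -196.  114.] med z 114
lowtop
  n43 px[261. 111.] ctr(869,234) r33 mean[861. 233.  74.] med z 75
  n35 px[329. 119.] ctr(832,-22) r25 mean[822. -22.  73.] med z 74
  n239 px[423. 176.] ctr(594,-365) r33 mean[ 594. -364.   70.] med z 69
  n249 px[424. 200.] ctr(503,-358) r34 mean[ 503. -358.   70.] med z 70
  n249 px[424. 225.] ctr(413,-352) r33 mean[ 413. -351.   70.] med z 70
cap
  n23 px[480.  95.] ctr(843,-546) r16 mean[ 840. -542.  215.] med z 214
  n11 px[494.  94.] ctr(843,-592) r6 mean[ 842. -591.  213.] med z 214
  n12 px[269. 156.] ctr(643,184) r14 mean[641. 183. 215.] med z 216
  n87 px[329.
[... 1564 characters left out ...]
. 106.] med z 95
  n62 px[326. 191.] ctr(542,-6) r17 mean[538.  -5. 104.] med z 93
  n62 px[376. 192.] ctr(547,-194) r26 mean[ 536. -188.   72.] med z 72
  n325 px[291. 212.] ctr(468,121) r44 mean[464. 119. 116.] med z 110
  n180 px[177. 218.] ctr(469,532) r34 mean[462. 537.  64.] med z 65
  n74 px[320. 214.] ctr(459,20) r19 mean[457.  18.  98.] med z 99
  n44 px[376. 217.] ctr(453,-185) r23 mean[ 445. -182.   73.] med z 71
  n136 px[292. 225.] ctr(429,120) r157 mean[427. 123.  61.] med z 62
  n315 px[171. 257.] ctr(323,554) r33 mean[322. 551.  63.] med z 65
  n263 px[200. 270.] ctr(275,446) r33 mean[276. 447.  65.] med z 66
  n48 px[283. 209.] ctr(470,143) r13 mean[469. 143. 162.] med z 162
```

View pics/end.png

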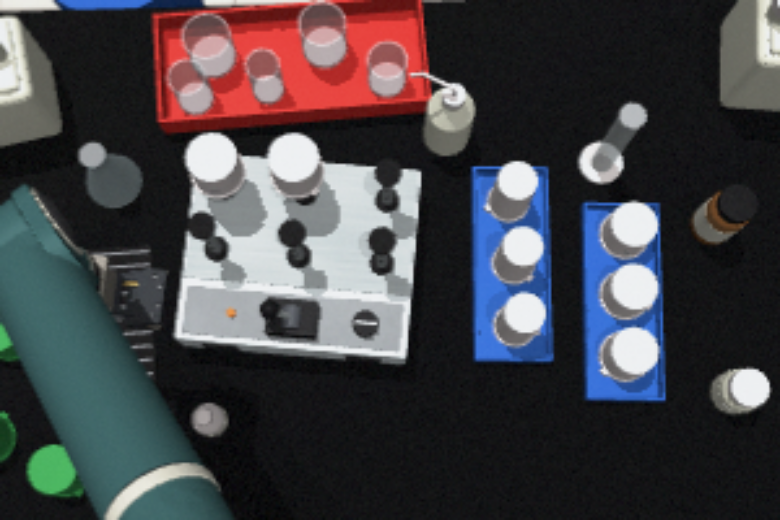

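The switch ball is back at its on position (px 269,309, about 470,143). The peg5 beaker was nudged about 11 mm but still hangs level, inside the 30 mm limit. I'll let it settle and hand in.

Call:
arm_command([
  {"dp": [0, 0, 0], "dr": [0, 0, 0]},
  {"dp": [0, 0, 0], "dr": [0, 0, 0]},
  {"dp": [0, 0, 0], "dr": [0, 0, 0]},
  {"dp": [0, 0, 0], "dr": [0, 0, 0]},
  {"dp": [0, 0, 0], "dr": [0, 0, 0]},
  {"dp": [0, 0, 0], "dr": [0, 0, 0]},
])

```text
time_s: 58.25
position: [461.4, 330.9, 244.3]
orientation: [0.0, 0.057, 0.998, 0.0]
contact_force: [0.1, -0.3, -0.2]
opening: 91.8
grasp_force: 0.0
```

```bash
python3 w.py; python3 -c "
from bench import finish_job
print(finish_job())"
```

```text
scene
  n100 px[383. 238.] ctr(508,276) r58 mean[506. 276.  71.] med z 71
  n62 px[380. 296.] ctr(710,400) r16 mean[712. 402.  72.] med z 72
  n274 px[314. 203.] ctr(657,107) r35 mean[662. 110. 222.] med z 223
  n316 px[340. 218.] ctr(662,212) r34 mean[665. 214. 222.] med z 223
top
  n298 px[261. 150.] ctr(658,209) r34 mean[658. 210. 223.] med z 223
  n300 px[293. 150.] ctr(656,104) r33 mean[655. 104. 223.] med z 223
the job is handed in; nothing more can be done
None
```

The job is handed in: all four dry beakers are in the trays with their own kind, both rinsed beakers hang on dryer tubes, and the dryer is switched back on; no verdict came back, but the last pictures show everything in place.

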